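Build up the cue lamp from the keyhole rack

ROBOT

A 6-joint arm with a two-finger parallel gripper is mounted at the origin on the work surface. World frame = base frame: x ahead of the robot, y to its left, z up, the work surface at z = 0. Lengths are in m, angles in degrees, forces in N, time in s.
With the tool pointing down it reaches from about 0.325 to 0.9 m from the base axis. Payload 6.1 kg.
Tool frame: the origin (TCP) lies at the very end of the fingers, on their centre line; the grasp point (between the pads) lies 19 mm behind it; z points along the fingers, y is the direction in which the jaws open and shut (so a half turn about z gives the same grasp; the last joint's range is limited). The gripper opens to 87 mm and grips with 3 to 60 N. Pads are 19 mm wide; open, the fingers measure 117 mm over their backs; the gripper's body (75 mm by 190 mm) begins 51 mm behind the grasp point.
Start: joints at [-72.714, 12.628, 87.462, -0, 79.91, -7.225], TCP at [0.259, -0.569, 0.223] pointing down, gripper open.
Joint ranges: [-170.65, 170.65], [-52.31, 119.04], [5.05, 147.46], [-71.25, 251.25], [11.57, 151.72], [-153.62, 153.62]. Speed limits (degrees/s): [147.25, 147.25, 172.46, 180, 180, 180].

INTERFACE

Orientations are given as [roll, pitch, yaw] about the fixed x, y, z axes, in that order (R = Rz(yaw) Ry(pitch) Rx(roll)).
In Python, from rig import ctrl gives the robot as it stands.
- The arm moves only by the tool send_rows, never from a script. Its argument "increments" is a list of rows, each a list of 7 numbers: the shift along the world's x, y, z each as a share of 0.15 m, from -1 to 1, then the turn, a rotation vector about the world's x, y, z each as a share of 0.5 rad, from -1 to 1, then the opening, from -1 (shut) to 1 (fully open). A call has 1 to 20 rows; each row is the pose to reach, as a shift and turn from the pose commanded when the call began; what a row does not reach only later rows make up. A row lasts 1/12 s, in which the tool goes at most 41.7 mm and 7.16 degrees, less where a joint would pass 70% of its speed; a pose out of reach is approached as far as the arm can. A call with a number of a shift or a turn outside -1 to 1 is refused whole. A call with a gripper value outside its range is refused whole. The fingers move at their own pace and stop on an object; "force" is the grip in N (left out, the last holds). Time passes only in rows, so rows that repeat a pose let the fingers close. It gives the time, the measured TCP pose, the force and the opening at its end, in the units of the state.
- ctrl.get_obs(): the state, without advancing time (a new reading comes with each control period).
- ctrl.grab_frame(name): name is "side" or "top" or "wrist"; returns a dict with "color" (400x640x3 uint8, blue, green, red), "camera_matrix" (3x3 intrinsics, pixels), "dist_coeffs" ([k1, k2, p1, p2, k3] as OpenCV has them; the pictures are not rectified), "rvec" (rotation vector, rad) and "tvec" (3), from world to camera coordinates, as OpenCV has them. Camera axes: x right, y down, z forward; pixel columns grow to the right and rows downward; lengths in m; the calibration is good to about 2 mm. A picture is of the moment at which its call begins. There is no depth.
- ctrl.close_job(): hands the job in, once; it reports no verdict.
The state is a dict: "t": time; "qpos": joint angles; "dq": joint speeds; "joint_torque": joint torques, N m; "ee_pos": TCP position; "eef_rot": TCP orientation; "contact_force": force on the tool from outside, world axes, zero at the start; "ft_torque": the same for the moment, N m; "width": opening from 0.0 (shut) to 1.0 (fully open).
Only numpy, scipy, OpenCV 4.12 (cv2) and the standard library are available. Lean on these libraries where they do the work, as an engineer would, in place of code of your own. Each camera call takes 0.05 s, during which the arm holds its last target.

TASK

Build the cue lamp squarely in the green nest: first the black lamp housing, lamps up, then every blue lens plate that hangs on the sloping rack, and last the aluminium bezel on top, each lying flat between the corner guides. The plates hang on headed studs by keyhole slots: slide each one up the slope until the stud stands in the wide end, then lift it off. When the stack is complete press the black rubber button fully down, let it come up again, and leave the other things on the console alone.

Things in the scene. Friction and masses are not known exactly. Their poses are not given: they have to be found in the camera images.
- nest_floor (a point): Loading nest, fixed: green base 150 x 100 mm with four aluminium corner guides round a pocket 115 x 61 mm. Point at the centre of the pocket floor (8 mm above the console), x along the pocket, y across, z up. Guides rise 54 mm above the floor, then flare out up to 64 mm; between them the long sides are open for 80 mm, for fingers on either side.
- housing_mid (a point): Lamp housing: black block 110 x 56 x 24 mm with three pale round lamps on top, about 250 g, standing loose on the console; point at its centre, 12 mm up. x along the length, y across the 56 mm width, z up.
- rack: Fixed grey rack; origin on the console under its middle. Faces its own -x (the robot) and rises to its own +x at 25 degrees. Four rubber pads 34 mm wide, 18 mm tall hold the plates off its face, so fingers can reach past their long edges. On each pad a brass headed stud, square to the slope, 115 mm apart along y.
- cue_button (a joint): Push of the black rubber test button, m: 0 up, 0.006 fully down; spring, about 5 N at the bottom.
- cue_button_top (a point): Centre of the top of that round button, 36 mm across, pressed straight down.
- stud_0 (a point): Foot of a brass stud on its pad (level with a hung plate's underside). Shank 8 mm; head 18 mm across, from 9.5 to 13.5 mm above the pad, square to the slope. Axes are those of the rack body, so the stud leans 25 degrees to -x.
- stud_1 (a point): Foot of a brass stud on its pad (level with a hung plate's underside). Shank 8 mm; head 18 mm across, from 9.5 to 13.5 mm above the pad, square to the slope. Axes are those of the rack body, so the stud leans 25 degrees to -x.
- stud_2 (a point): Foot of a brass stud on its pad (level with a hung plate's underside). Shank 8 mm; head 18 mm across, from 9.5 to 13.5 mm above the pad, square to the slope. Axes are those of the rack body, so the stud leans 25 degrees to -x.
- stud_3 (a point): Foot of a brass stud on its pad (level with a hung plate's underside). Shank 8 mm; head 18 mm across, from 9.5 to 13.5 mm above the pad, square to the slope. Axes are those of the rack body, so the stud leans 25 degrees to -x.
- lens_a_mid (a point): Translucent blue lens plate (two or all three lenses are present, an absent one reads None from the start), 80 g, 110 (x) x 56 (y) x 8 mm; point at its centre, z its face normal. Through keyhole on its middle line: wide hole 26 x 26 mm centred at x = -14, then a slot 12 wide up to x = +18. Hung: +x up the slope, z off the rack, stud at x = +14. Grip across the 56 mm.
- lens_b_mid (a point): Translucent blue lens plate (two or all three lenses are present, an absent one reads None from the start), 80 g, 110 (x) x 56 (y) x 8 mm; point at its centre, z its face normal. Through keyhole on its middle line: wide hole 26 x 26 mm centred at x = -14, then a slot 12 wide up to x = +18. Hung: +x up the slope, z off the rack, stud at x = +14. Grip across the 56 mm.
- lens_c_mid (a point): Translucent blue lens plate (two or all three lenses are present, an absent one reads None from the start), 80 g, 110 (x) x 56 (y) x 8 mm; point at its centre, z its face normal. Through keyhole on its middle line: wide hole 26 x 26 mm centred at x = -14, then a slot 12 wide up to x = +18. Hung: +x up the slope, z off the rack, stud at x = +14. Grip across the 56 mm.
- bezel_mid (a point): Aluminium bezel plate, silver with a dark bar at each end, 120 g, 110 (x) x 56 (y) x 8 mm; point at its centre, z its face normal. Through keyhole on its middle line: wide hole 26 x 26 mm centred at x = -14, then a slot 12 wide up to x = +18. Hung: +x up the slope, z off the rack, stud at x = +14. Grip across the 56 mm.
- torch: Bystander: silver torch, 160 mm, lying. Leave alone.
- headset_clip: Bystander: white plastic headset clip, 65 mm. Leave alone.
- marker: Bystander: red marker, 140 mm. Leave alone.
- beltpack: Bystander: grey intercom box, 100 x 65 mm. Leave alone.
- tape_roll: Bystander: black ring-shaped roll, 100 mm across. Leave alone.
Mind the look-alikes: they are no part of the job. Leave any pink look-alike of the part that bears housing_mid alone.

How it is judged (in metres and radians):
On the way, in this order (a step that is already met when the one before it is completed fails the run):
1. the housing lies squarely on the nest's floor (angle between the z axis of housing_mid and the z axis of nest_floor, either way round below 0.06 rad and angle between the x axis of housing_mid and the x axis of nest_floor, either way round below 0.08 rad and x of housing_mid in the frame of nest_floor between -0.006 and 0.006 m and y of housing_mid in the frame of nest_floor between -0.006 and 0.006 m and z of housing_mid in the frame of nest_floor between 0.008 and 0.0145 m and angle between housing_mid's own z axis and vertical below 0.06 rad and contact force between the fingers and housing below 0.1 N), for 0.2 s.
2. every lens plate present lies squarely in the nest on the housing, released (angle between the z axis of each of housing_mid, lens_a_mid, lens_b_mid, lens_c_mid and the z axis of nest_floor, either way round below 0.06 rad and angle between the x axis of each of housing_mid, lens_a_mid, lens_b_mid, lens_c_mid and the x axis of nest_floor, either way round below 0.08 rad and x of housing_mid in the frame of nest_floor between -0.006 and 0.006 m and y of housing_mid in the frame of nest_floor between -0.006 and 0.006 m and z of housing_mid in the frame of nest_floor between 0.008 and 0.0145 m and x of lens_a_mid in the frame of nest_floor between -0.006 and 0.006 m and y of lens_a_mid in the frame of nest_floor between -0.006 and 0.006 m and z of lens_a_mid in the frame of nest_floor between 0.0255 and 0.0465 m and x of lens_b_mid in the frame of nest_floor between -0.006 and 0.006 m and y of lens_b_mid in the frame of nest_floor between -0.006 and 0.006 m and z of lens_b_mid in the frame of nest_floor between 0.0255 and 0.0465 m and x of lens_c_mid in the frame of nest_floor between -0.006 and 0.006 m and y of lens_c_mid in the frame of nest_floor between -0.006 and 0.006 m and z of lens_c_mid in the frame of nest_floor between 0.0255 and 0.0465 m and contact force between the fingers and lens_a below 0.1 N and contact force between the fingers and lens_b below 0.1 N and contact force between the fingers and lens_c below 0.1 N), for 0.2 s.
3. the bezel lies squarely on top of the lenses, released (angle between the z axis of each of housing_mid, lens_a_mid, lens_b_mid, lens_c_mid, bezel_mid and the z axis of nest_floor, either way round below 0.06 rad and angle between the x axis of each of housing_mid, lens_a_mid, lens_b_mid, lens_c_mid, bezel_mid and the x axis of nest_floor, either way round below 0.08 rad and x of housing_mid in the frame of nest_floor between -0.006 and 0.006 m and y of housing_mid in the frame of nest_floor between -0.006 and 0.006 m and z of housing_mid in the frame of nest_floor between 0.008 and 0.0145 m and x of lens_a_mid in the frame of nest_floor between -0.006 and 0.006 m and y of lens_a_mid in the frame of nest_floor between -0.006 and 0.006 m and z of lens_a_mid in the frame of nest_floor between 0.0255 and 0.0465 m and x of lens_b_mid in the frame of nest_floor between -0.006 and 0.006 m and y of lens_b_mid in the frame of nest_floor between -0.006 and 0.006 m and z of lens_b_mid in the frame of nest_floor between 0.0255 and 0.0465 m and x of lens_c_mid in the frame of nest_floor between -0.006 and 0.006 m and y of lens_c_mid in the frame of nest_floor between -0.006 and 0.006 m and z of lens_c_mid in the frame of nest_floor between 0.0255 and 0.0465 m and x of bezel_mid in the frame of nest_floor between -0.006 and 0.006 m and y of bezel_mid in the frame of nest_floor between -0.006 and 0.006 m and z of bezel_mid in the frame of nest_floor between 0.04 and 0.0545 m and contact force between the fingers and bezel below 0.1 N), for 0.2 s.
4. the button is pressed down, with the stack complete (value of joint cue_button above 0.0045 m and angle between the z axis of each of housing_mid, lens_a_mid, lens_b_mid, lens_c_mid, bezel_mid and the z axis of nest_floor, either way round below 0.06 rad and angle between the x axis of each of housing_mid, lens_a_mid, lens_b_mid, lens_c_mid, bezel_mid and the x axis of nest_floor, either way round below 0.08 rad and x of housing_mid in the frame of nest_floor between -0.006 and 0.006 m and y of housing_mid in the frame of nest_floor between -0.006 and 0.006 m and z of housing_mid in the frame of nest_floor between 0.008 and 0.0145 m and x of lens_a_mid in the frame of nest_floor between -0.006 and 0.006 m and y of lens_a_mid in the frame of nest_floor between -0.006 and 0.006 m and z of lens_a_mid in the frame of nest_floor between 0.0255 and 0.0465 m and x of lens_b_mid in the frame of nest_floor between -0.006 and 0.006 m and y of lens_b_mid in the frame of nest_floor between -0.006 and 0.006 m and z of lens_b_mid in the frame of nest_floor between 0.0255 and 0.0465 m and x of lens_c_mid in the frame of nest_floor between -0.006 and 0.006 m and y of lens_c_mid in the frame of nest_floor between -0.006 and 0.006 m and z of lens_c_mid in the frame of nest_floor between 0.0255 and 0.0465 m and x of bezel_mid in the frame of nest_floor between -0.006 and 0.006 m and y of bezel_mid in the frame of nest_floor between -0.006 and 0.006 m and z of bezel_mid in the frame of nest_floor between 0.04 and 0.0545 m), for 0.05 s.
At the end, for the whole second after the job is handed in: Housing (lamps up), then all lens plates present, then the bezel on top lie in the nest, each within 6 mm of the nest's centre along and across, flat within 0.06 rad and in line with it within 0.08 rad (either way round), at their stacked heights, at rest; the button is up again (angle between the z axis of each of housing_mid, lens_a_mid, lens_b_mid, lens_c_mid, bezel_mid and the z axis of nest_floor, either way round below 0.06 rad and angle between the x axis of each of housing_mid, lens_a_mid, lens_b_mid, lens_c_mid, bezel_mid and the x axis of nest_floor, either way round below 0.08 rad and x of housing_mid in the frame of nest_floor between -0.006 and 0.006 m and y of housing_mid in the frame of nest_floor between -0.006 and 0.006 m and z of housing_mid in the frame of nest_floor between 0.008 and 0.0145 m and angle between housing_mid's own z axis and vertical below 0.06 rad and x of lens_a_mid in the frame of nest_floor between -0.006 and 0.006 m and y of lens_a_mid in the frame of nest_floor between -0.006 and 0.006 m and z of lens_a_mid in the frame of nest_floor between 0.0255 and 0.0465 m and x of lens_b_mid in the frame of nest_floor between -0.006 and 0.006 m and y of lens_b_mid in the frame of nest_floor between -0.006 and 0.006 m and z of lens_b_mid in the frame of nest_floor between 0.0255 and 0.0465 m and x of lens_c_mid in the frame of nest_floor between -0.006 and 0.006 m and y of lens_c_mid in the frame of nest_floor between -0.006 and 0.006 m and z of lens_c_mid in the frame of nest_floor between 0.0255 and 0.0465 m and x of bezel_mid in the frame of nest_floor between -0.006 and 0.006 m and y of bezel_mid in the frame of nest_floor between -0.006 and 0.006 m and z of bezel_mid in the frame of nest_floor between 0.04 and 0.0545 m and linear speed of each of housing, lens_a, lens_b, lens_c, bezel below 0.02 m/s and value of joint cue_button below 0.0015 m); the robot touches nothing.
It fails at once if a bystander (torch, headset clip, marker, intercom box, roll) is moved more than 40 mm (distance of any of torch, headset_clip, marker, beltpack, tape_roll from where it was at the start of the episode above 0.04 m).
Of lens_a, lens_b, lens_c only 2 to 3 are there at a start; the rules pass over those that are not, and their reading is None.
At some moment in a run one of housing may be knocked a few centimetres aside while the robot is not near it.
Once in a run the grip may slacken for a moment while it holds something.
It also fails if it takes over 210 s, if anything falls off the work surface, if the arm or the gripper's body presses on something with over 40 N, if the wrist force passes 120 N, or if a joint passes its speed limit or range.

## Working session

There is one attempt and no reset: what is moved stays moved. The work goes in short steps, Python scripts to look and compute and a tool call to move; the robot and the scene stay as the last step left them, time stands still between calls to the robot, and variables do not carry over. Pictures are saved under pics/ and viewed, and the job is handed in when it is done.

Besides the shell and the picture viewer there is one more tool, called after "Emit:" by a JSON object that holds its "name" and its "arguments". send_rows: Moves the arm, as the interface text tells. Shift numbers are shares of 0.15 m and turn numbers shares of 0.5 rad, none past 1 either way. Its arguments: {"type":"object","properties":{"increments":{"type":"array","items":{"type":"array","items":{"type":"number"}}},"force":{"type":"number"}},"required":["increments"]}

```bash
ls; mkdir -p pics; python3 - <<'E'
from rig import ctrl
import cv2
print(ctrl.get_obs())
for n in ("side","top","wrist"):
    f=ctrl.grab_frame(n); cv2.imwrite(f"pics/{n}0.png",f["color"])
    R=cv2.Rodrigues(f["rvec"])[0]; print(n,f["camera_matrix"].tolist(),f["dist_coeffs"],(-R.T@f["tvec"].reshape(3)), R[2])
E
```

```text
pics
{'t': 0.0, 'qpos': array([-7.27128678e+01,  1.26754952e+01,  8.75256673e+01,  1.25740064e-03,
        7.99101540e+01, -7.22585544e+00]), 'dq': array([-0.09405907,  0.09325144,  0.01061646, -0.01202748,  0.04142706,
        0.05375928]), 'joint_torque': array([-2.03787007e-03, -4.94612432e+01, -3.87383509e+01,  6.98168739e-02,
        5.70677756e-02, -1.71887064e-04]), 'ee_pos': array([ 0.25912153, -0.5680735 ,  0.22143542]), 'eef_rot': array([-1.79889723e+02, -1.52291773e-02,  2.45127515e+01]), 'contact_force': array([ 0.12226299, -0.85305506,  0.95335114]), 'ft_torque': array([-0.00584528,  0.00108578,  0.02859477]), 'width': 0.9965235156531989}
side [[483.47607936809396, 0.0, 315.7952243950538], [0.0, 483.47607936809396, 199.19778672927106], [0.0, 0.0, 1.0]] [-0.01208953  0.          0.          0.          0.        ] [0.38135277 0.97460051 1.10733661] [ 0.065502   -0.70199463 -0.70916361]
top [[490.439765709948, 0.0, 320.11301514645544], [0.0, 490.439765709948, 196.0397092724715], [0.0, 0.0, 1.0]] [0.01545826 0.         0.         0.         0.        ] [ 0.35593785 -0.01923319  1.66436215] [ 0.08460291  0.01426218 -0.99631267]
wrist [[336.4979418743794, 0.0, 316.14919059068933], [0.0, 336.4979418743794, 198.04455857532636], [0.0, 0.0, 1.0]] [-0.04981765  0.          0.          0.          0.        ] [ 0.32443474 -0.53909124  0.38390409] [-0.2420196  -0.10776075 -0.9642687 ]
```

View pics/top0.png

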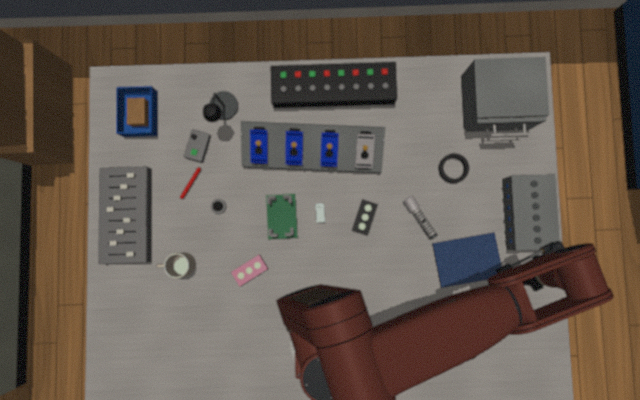

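View pics/side0.png

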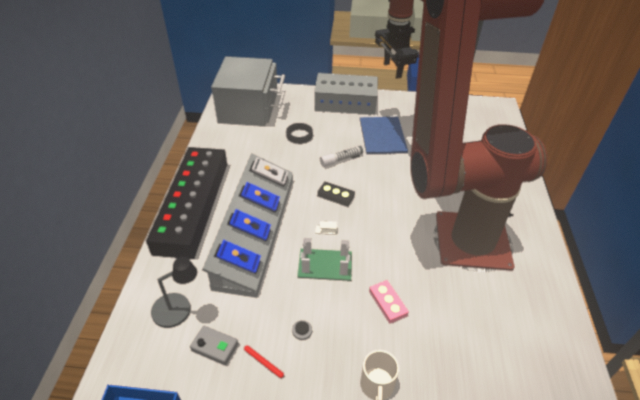

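View pics/wrist0.png

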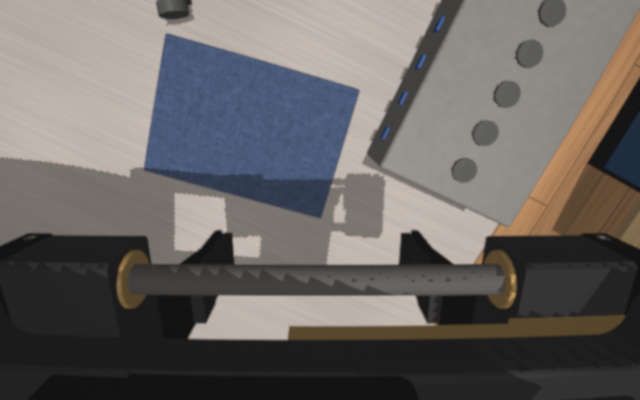

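```bash
cat > h.py <<'E'
import cv2, numpy as np
from rig import ctrl
from scipy.spatial.transform import Rotation as Ro
class Cam:
    def __init__(s,n,save=None):
        f=ctrl.grab_frame(n); s.img=f["color"].copy(); s.K=f["camera_matrix"]; s.D=np.array(f["dist_coeffs"],float)
        s.rv=np.array(f["rvec"],float); s.tv=np.array(f["tvec"],float).reshape(3)
        s.R=cv2.Rodrigues(s.rv)[0]; s.c=-s.R.T@s.tv; s.n=n
        if save: cv2.imwrite(f"pics/{save}.png",s.img)
    def ray(s,uv):
        p=cv2.undistortPoints(np.array(uv,float).reshape(-1,1,2),s.K,s.D).reshape(-1,2)
        d=np.c_[p,np.ones(len(p))]@s.R; return d/np.linalg.norm(d,axis=1)[:,None]
    def plane(s,uv,z=0.,n=(0,0,1),p0=None):
        n=np.array(n,float); p0=np.array([0,0,z]) if p0 is None else np.array(p0,float)
        d=s.ray(uv); t=((p0-s.c)@n)/(d@n); return s.c+d*t[:,None]
    def proj(s,P):
        return cv2.projectPoints(np.array(P,float).reshape(-1,1,3),s.rv,s.tv,s.K,s.D)[0].reshape(-1,2)
    def crop(s,x,y,w,h,k,name):
        cv2.imwrite(f"pics/{name}.png",cv2.resize(s.img[y:y+h,x:x+w],None,fx=k,fy=k,interpolation=cv2.INTER_CUBIC))
def tri(c1,u1,c2,u2):
    d1=c1.ray(u1)[0];d2=c2.ray(u2)[0]
    A=np.c_[d1,-d2]; t=np.linalg.lstsq(A,c2.c-c1.c,rcond=None)[0]
    a=c1.c+d1*t[0]; b=c2.c+d2*t[1]; return (a+b)/2, np.linalg.norm(a-b)
def blobs(mask,amin=10,amax=1e9,off=(0,0)):
    n,l,st,ce=cv2.connectedComponentsWithStats(mask.astype(np.uint8)); 
    return [(ce[i]+np.array(off),st[i,4],l==i) for i in range(1,n) if amin<=st[i,4]<=amax]
E
python3 - <<'E'
from h import *
t=Cam("top");s=Cam("side")
t.crop(230,110,170,140,4.5,"top_c"); s.crop(190,140,180,150,4.4,"side_c")
for c in (t,s):
    hsv=cv2.cvtColor(c.img,cv2.COLOR_BGR2HSV)
    b=cv2.inRange(hsv,(110,150,60),(130,255,255))
    print(c.n,"blue",[(x[0].round(1).tolist(),int(x[1])) for x in blobs(b,60)])
    g=cv2.inRange(hsv,(50,80,30),(85,255,200))
    print("green",[(x[0].round(1).tolist(),int(x[1])) for x in blobs(g,60)])
E
```

```text
top blue [([258.5, 145.8], 470), ([293.7, 147.4], 471), ([329.0, 148.9], 467)]
green [([281.7, 216.2], 878)]
side blue [([259.5, 196.0], 369), ([249.4, 224.3], 484), ([238.0, 255.9], 586)]
green []
```

View pics/top_c.png

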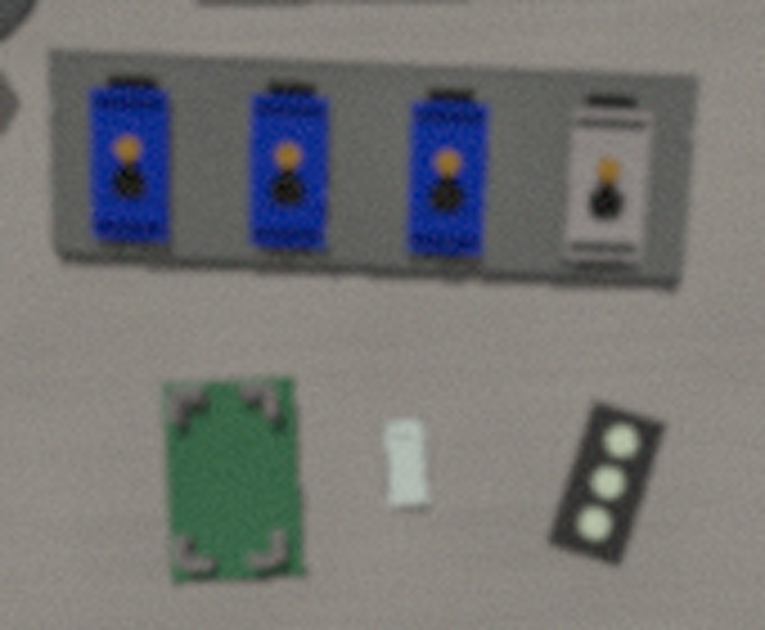

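View pics/side_c.png

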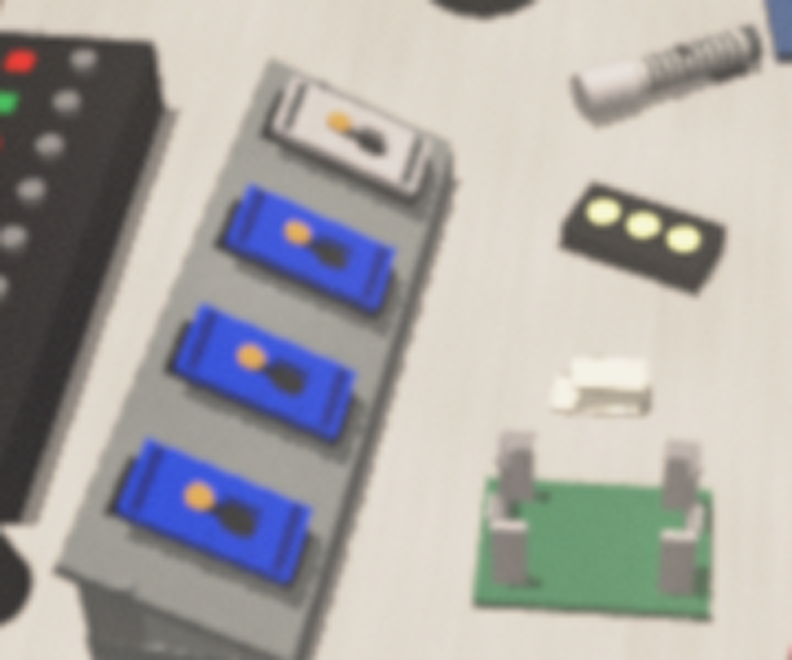

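The nest's long axis and the plates both run along world x. The housing is at about (365,217) in the top view, tilted around 15°. Next I measure everything coarsely.

```bash
python3 - <<'E'
from h import *
t=Cam("top");s=Cam("side")
H=cv2.cvtColor(t.img,cv2.COLOR_BGR2HSV)
# housing: lamps in top
m=np.zeros(t.img.shape[:2],bool); m[190:245,345:385]=1
dark=(t.img.max(2)<75)&m
fill=cv2.morphologyEx(dark.astype(np.uint8),cv2.MORPH_CLOSE,np.ones((9,9)))
c=max(cv2.findContours(fill,0,1)[0],key=cv2.contourArea); r=cv2.minAreaRect(c); print("house rect",r)
pale=((t.img.min(2)>140)&(fill>0))
L=[b[0] for b in blobs(pale,5)]; P=t.plane(L,0.024); print("lamps",P.round(4).tolist())
d=P[0]-P[-1]; print("yaw",np.degrees(np.arctan2(d[1],d[0])), P.mean(0))
box=t.plane(cv2.boxPoints(r),0.012); print("box centre",box.mean(0))
# nest
g=cv2.inRange(H,(50,80,30),(85,255,200)); c=cv2.convexHull(np.vstack(cv2.findContours(g,0,1)[0][:1] if 0 else [x for x in cv2.findContours(g,0,1)[0] if cv2.contourArea(x)>100]))
r=cv2.minAreaRect(c); bp=t.plane(cv2.boxPoints(r),0.008); print("nest",r,bp.round(4).tolist(),bp.mean(0))
# plates
from itertools import zip_longest
def rects(c,mask):
    out=[]
    for x in cv2.findContours(mask,0,1)[0]:
        if cv2.contourArea(x)>150: out.append(cv2.minAreaRect(x))
    return out
Hs=cv2.cvtColor(s.img,cv2.COLOR_BGR2HSV)
A=sorted(rects(t,cv2.inRange(H,(110,120,50),(130,255,255))),key=lambda r:r[0][0])
B=sorted(rects(s,cv2.inRange(Hs,(110,120,50),(130,255,255))),key=lambda r:-r[0][1])
B=[b for b in B if 220<b[0][0]<280]
for a,b in zip(A,B): print("lens",a,b,tri(t,a[0],s,b[0]))
# stud heads
for c,H_,roi in((t,H,(230,120,170,60)),(s,Hs,(200,140,100,150))):
    m=np.zeros(H_.shape[:2],np.uint8); x,y,w,h=roi; m[y:y+h,x:x+w]=1
    o=(cv2.inRange(H_,(8,90,80),(28,255,255))>0)&(m>0)
    S=[b[0] for b in blobs(o,4)]
    S=sorted(S,key=lambda p:p[0] if c is t else -p[1]); print(c.n,np.round(S,1).tolist())
    if c is t: ST=S
    else:
        for a,b in zip(ST,S): print("stud",tri(t,a,s,b))
# button
m=np.zeros(t.img.shape[:2],bool); m[195:218,208:230]=1
b=max(blobs((t.img.max(2)<60)&m,10),key=lambda b:b[1]); print("button",b[0],b[1])
m=np.zeros(t.img.shape[:2],bool); m[315:342,288:316]=1
b2=max(blobs((s.img.max(2)<75)&m,10),key=lambda b:b[1]); print("button",b2[0],b2[1],tri(t,b[0],s,b2[0]))
s.crop(280,300,40,50,10,"btn"); t.crop(190,180,60,50,10,"btnt")
E
```

```text
house rect ((364.39996337890625, 217.30001831054688), (15.495158195495605, 31.939001083374023), 18.43494987487793)
lamps [[0.4521, -0.1535, 0.024], [0.4214, -0.1432, 0.024], [0.3913, -0.1324, 0.024]]
yaw -19.17002193613667 [ 0.42160356 -0.14303155  0.024     ]
box centre [ 0.42036115 -0.14257233  0.012     ]
nest ((281.25830078125, 216.40748596191406), (41.62659454345703, 27.38315200805664), 86.98721313476562) [[0.5008, 0.1865, 0.008], [0.503, 0.0935, 0.008], [0.3623, 0.0893, 0.008], [0.36, 0.1817, 0.008]] [0.43152    0.13775129 0.008     ]
lens ((258.5, 145.5), (17.0, 35.0), 0.0) ((238.6206817626953, 256.0517272949219), (42.93720245361328, 18.251596450805664), 23.198591232299805) (array([0.65957562, 0.1994854 , 0.08792467]), np.float64(0.0025353105236947493))
lens ((293.5, 147.5), (35.0, 17.0), 90.0) ((250.0948486328125, 224.11207580566406), (40.4423828125, 16.413307189941406), 23.198591232299805) (array([0.65013527, 0.08548107, 0.08953655]), np.float64(0.0007725238441705648))
lens ((329.5, 149.0), (34.0, 17.0), 90.0) ((260.5810546875, 195.98648071289062), (37.981529235839844, 14.636340141296387), 24.227745056152344) (array([ 0.64191346, -0.03141935,  0.08687646]), np.float64(0.0012220816322996981))
top [[258.0, 143.0], [293.4, 144.7], [329.0, 146.0], [364.6, 147.5]]
side [[235.0, 252.5], [246.9, 220.7], [257.5, 192.6], [266.8, 167.3]]
stud (array([0.66653439, 0.19923478, 0.10146343]), np.float64(0.00012196050901069513))
stud (array([0.65749244, 0.08482893, 0.10197989]), np.float64(0.000491752372302648))
stud (array([ 0.64950758, -0.02994794,  0.10154457]), np.float64(0.00037470613572904344))
stud (array([ 0.64116857, -0.14437081,  0.10195244]), np.float64(0.00027106237230789055))
button [217.32835821 205.94029851] 67Traceback (most recent call last):
  File "<stdin>", line 41, in <module>
ValueError: max() iterable argument is empty
```

```bash
python3 - <<'E'
from h import *
t=Cam("top");s=Cam("side")
s.crop(280,300,50,50,10,"btn"); t.crop(190,85,70,140,5,"btnt")
for z in (0.02,.03,.04,.05): print(z,t.plane([217.3,205.9],z).round(4), s.proj(t.plane([217.3,205.9],z)))
print("lamp head", tri(t,[213,112],s,[183,270]), "base",t.plane([225,105],0))
E
```

```text
0.02 [[0.4722 0.3515 0.02  ]] [[301.57067106 326.6094572 ]]
0.03 [[0.4715 0.3492 0.03  ]] [[301.90407677 323.76868868]]
0.04 [[0.4708 0.347  0.04  ]] [[302.24059799 320.90136911]]
0.05 [[0.4701 0.3447 0.05  ]] [[302.58027772 318.00713214]]
lamp head (array([0.75279063, 0.32563957, 0.18175893]), np.float64(0.002439121482096742)) base [[0.82346708 0.32569343 0.        ]]
```

View pics/btn.png

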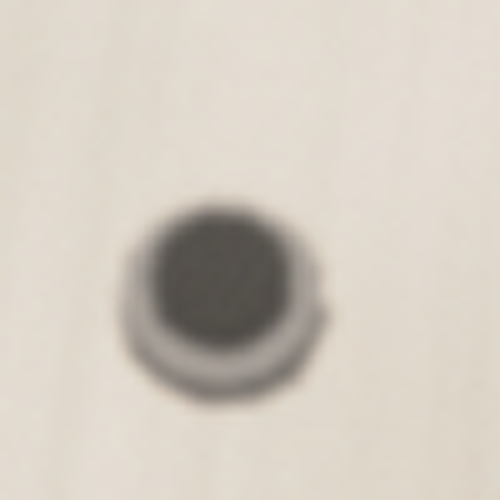

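View pics/btnt.png

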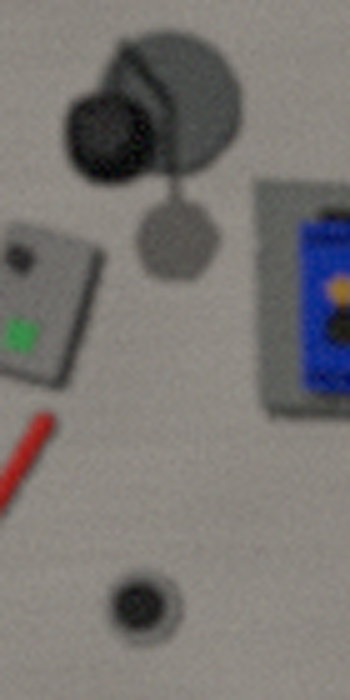

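Emit:
{"name": "send_rows", "arguments": {"increments": [[0.36,1,0.2,0,0,-0.5,1],[0.36,1,0.2,0,0,-0.5,1],[0.36,1,0.2,0,0,-0.5,1],[0.36,1,0.2,0,0,-0.5,1],[0.36,1,0.2,0,0,-0.5,1]]}}

```text
t: 0.87
ee_pos: [0.3157, -0.4142, 0.2544]
eef_rot: [180.0, -0.1, 10.4]
contact_force: [1.1, -0.3, 0.1]
width: 0.998
```

Emit:
{"name": "send_rows", "arguments": {"increments": [[0.36,1,0,0,0,-0.5,1],[0.36,1,0,0,0,-0.5,1],[0.36,1,0,0,0,-0.5,1],[0.36,1,0,0,0,-0.5,1],[0.36,1,0,0,0,-0.5,1]]}}

```text
t: 1.28
ee_pos: [0.369, -0.2636, 0.2527]
eef_rot: [-179.9, -0.1, -3.9]
contact_force: [1.1, 0.9, 0.8]
width: 1.001
```

Emit:
{"name": "send_rows", "arguments": {"increments": [[0.18,0.83,0,0,0,-0.5,1],[0.18,0.83,0,0,0,-0.5,1],[0.18,0.83,0,0,0,-0.5,1],[0.18,0.83,0,0,0,-0.5,1],[0.18,0.83,0,0,0,-0.5,1],[0.18,0.83,0,0,0,-0.5,1]]}}

```text
t: 1.78
ee_pos: [0.3945, -0.1443, 0.2528]
eef_rot: [180.0, -0.0, -18.3]
contact_force: [0.9, 0.1, -0.6]
width: 0.999
```

```bash
python3 - <<'E'
from h import *
o=ctrl.get_obs(); print(o["t"],o["ee_pos"],o["eef_rot"],o["contact_force"])
w=Cam("wrist","w1")
E
```

```text
1.7833 [ 0.39452703 -0.14426895  0.25282291] [ 1.79951837e+02 -4.52655818e-02 -1.83301802e+01] [ 0.85489586  0.08477855 -0.56483727]
```

View pics/w1.png

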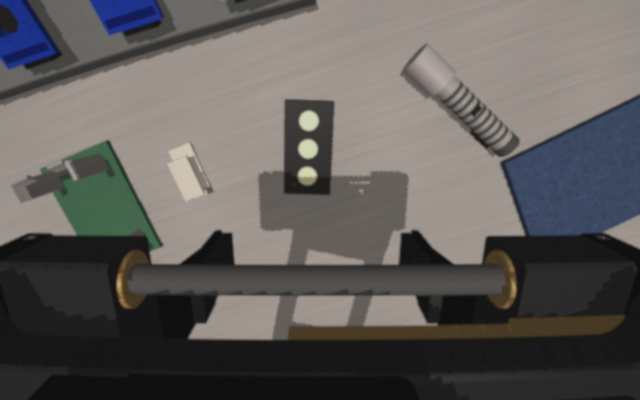

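The wrist view shows the housing at (309,147), clear and unshadowed apart from its lower edge. I measure its lamps.

```bash
cat >> h.py <<'E'
def housing(c,zt=0.024,roi=None):
    m=np.zeros(c.img.shape[:2],bool); x,y,w,h=roi; m[y:y+h,x:x+w]=1
    H=cv2.cvtColor(c.img,cv2.COLOR_BGR2HSV)
    dark=((c.img.max(2)<85)&m).astype(np.uint8)
    fill=cv2.morphologyEx(dark,cv2.MORPH_CLOSE,np.ones((15,15)))
    pale=(c.img.min(2)>110)&(fill>0)
    L=[b[0] for b in blobs(pale,5)]
    P=c.plane(L,zt); d=P[np.argmax(P[:,0])]-P[np.argmin(P[:,0])]
    return L,P,np.degrees(np.arctan2(d[1],d[0])),P.mean(0)
E
python3 - <<'E'
from h import *
w=Cam("wrist"); print(housing(w,roi=(270,90,80,115)))
t=Cam("top"); print(housing(t,roi=(345,190,40,55)))
print(w.proj(ctrl.get_obs()["ee_pos"]))
E
```

```text
([array([307.90909091, 110.81818182]), array([298.61111111, 120.        ]), array([317. , 120.5]), array([308.        , 129.38888889]), array([306.66666667, 139.66666667]), array([298.6, 148.5]), array([315.4, 148.5]), array([307.        , 157.35714286]), array([306.33157895, 172.86842105])], array([[ 0.46015966, -0.15793277,  0.024     ],
       [ 0.45388644, -0.14464233,  0.024     ],
       [ 0.44674179, -0.164286  ,  0.024     ],
       [ 0.44054286, -0.15137677,  0.024     ],
       [ 0.42997575, -0.14616274,  0.024     ],
       [ 0.42331352, -0.13400348,  0.024     ],
       [ 0.41714617, -0.15248958,  0.024     ],
       [ 0.41045166, -0.13991486,  0.024     ],
       [ 0.39326815, -0.13322174,  0.024     ]]), np.float64(-20.2752167157629), array([ 0.43060956, -0.14711447,  0.024     ]))
([array([357.125, 199.625])], array([[ 0.47961878, -0.11939582,  0.024     ]]), np.float64(0.0), array([ 0.47961878, -0.11939582,  0.024     ]))
[[315.43296378 248.43416989]]
```

```bash
cat >> h.py <<'E'
def housing(c,zt=0.024,roi=None,dk=75,pk=125):
    x,y,w,h=roi; s=c.img[y:y+h,x:x+w]
    pale=(s.min(2)>pk)
    out=[]
    for b in blobs(pale,8,2000,(x,y)):
        ys,xs=np.nonzero(b[2])
        if xs.min()==0 or ys.min()==0 or xs.max()==w-1 or ys.max()==h-1: continue
        ring=cv2.dilate(b[2].astype(np.uint8),np.ones((7,7)))-cv2.dilate(b[2].astype(np.uint8),np.ones((3,3)))
        if np.median(s.max(2)[ring>0])<110: out.append((b[0],int(b[1])))
    P=c.plane([o[0] for o in out],zt); d=P[np.argmax(P[:,0])]-P[np.argmin(P[:,0])]
    return out,P.round(4).tolist(),np.degrees(np.arctan2(d[1],d[0])),P.mean(0)
E
python3 - <<'E'
from h import *
w=Cam("wrist"); print(housing(w,roi=(270,90,80,115)))
t=Cam("top"); print(housing(t,roi=(345,190,40,55)))
E
```

```text
([(array([307.19614148, 120.17363344]), 311), (array([306.59655172, 148.29310345]), 290), (array([305.95180723, 172.54819277]), 166)], [[0.4503, -0.1543, 0.024], [0.4203, -0.1433, 0.024], [0.3935, -0.1333, 0.024]], np.float64(-20.315321040618937), array([ 0.42138894, -0.14364946,  0.024     ]))Traceback (most recent call last):
  File "<stdin>", line 3, in <module>
  File "h.py", line 45, in housing
    P=c.plane([o[0] for o in out],zt); d=P[np.argmax(P[:,0])]-P[np.argmin(P[:,0])]
  File "h.py", line 15, in plane
    d=s.ray(uv); t=((p0-s.c)@n)/(d@n); return s.c+d*t[:,None]
  File "h.py", line 11, in ray
    p=cv2.undistortPoints(np.array(uv,float).reshape(-1,1,2),s.K,s.D).reshape(-1,2)
      ~~~~~~~~~~~~~~~~~~~^^^^^^^^^^^^^^^^^^^^^^^^^^^^^^^^^^^^^^^^^^^^
cv2.error: OpenCV(4.12.0) /io/opencv/modules/calib3d/src/undistort.dispatch.cpp:347: error: (-215:Assertion failed) CV_IS_MAT(_src) && CV_IS_MAT(_dst) && (_src->rows == 1 || _src->cols == 1) && (_dst->rows == 1 || _dst->cols == 1) && _src->cols + _src->rows - 1 == _dst->rows + _dst->cols - 1 && (CV_MAT_TYPE(_src->type) == CV_32FC2 || CV_MAT_TYPE(_src->type) == CV_64FC2) && (CV_MAT_TYPE(_dst->type) == CV_32FC2 || CV_MAT_TYPE(_dst->type) == CV_64FC2) in function 'cvUndistortPointsInternal'
```

Emit:
{"name": "send_rows", "arguments": {"increments": [[0.177,0.007,-0.5,0,0,-0.05,1],[0.177,0.007,-1,0,0,-0.05,1],[0.177,0.007,-1,0,0,-0.05,1],[0.177,0.007,-1,0,0,-0.05,1],[0.177,0.007,-1,0,0,-0.05,1],[0.177,0.007,-1,0,0,-0.05,1],[0.177,0.007,-1,0,0,-0.05,1]]}}

```text
t: 2.62
ee_pos: [0.4218, -0.1442, 0.1043]
eef_rot: [180.0, -0.1, -19.9]
contact_force: [-0.4, 0.4, 0.4]
width: 0.999
```

```bash
python3 - <<'E'
from h import *
o=ctrl.get_obs(); print(o["t"],o["ee_pos"],o["eef_rot"],o["contact_force"])
w=Cam("wrist","w2")
E
```

```text
2.6167 [ 0.42179288 -0.1442437   0.1043469 ] [ 1.79976232e+02 -1.19529347e-01 -1.99385589e+01] [-0.44964395  0.35459461  0.37184407]
```

View pics/w2.png

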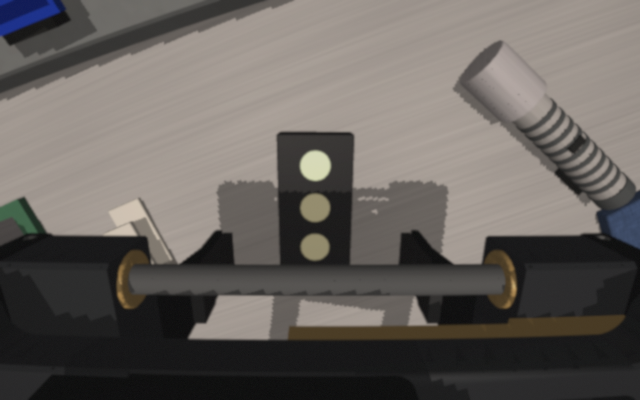

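```bash
python3 - <<'E'
from h import *
w=Cam("wrist"); print(housing(w,roi=(280,140,72,125),pk=100))
E
```

```text
([(array([314.87906372, 166.06892068]), 769), (array([314.76051188, 207.98903108]), 547), (array([314.58333333, 247.19791667]), 480)], [[0.4502, -0.1545, 0.024], [0.4201, -0.1435, 0.024], [0.3901, -0.1324, 0.024]], np.float64(-20.20328834394227), array([ 0.42012802, -0.14344304,  0.024     ]))
```

Emit:
{"name": "send_rows", "arguments": {"increments": [[-0.01,0.005,-0.25,0,0,0,1],[-0.01,0.005,-0.5,0,0,0,1],[-0.01,0.005,-0.66,0,0,0,1],[-0.01,0.005,-0.66,0,0,0,1],[-0.01,0.005,-0.66,0,0,0,-1],[-0.01,0.005,-0.66,0,0,0,-1],[-0.01,0.005,-0.66,0,0,0,-1],[-0.01,0.005,-0.66,0,0,0,-1],[-0.01,0.005,-0.66,0,0,0,-1],[-0.01,0.005,-0.66,0,0,0,-1],[-0.01,0.005,-0.66,0,0,0,-1],[-0.01,0.005,-0.66,0,0,0,-1]], "force": 40}}

```text
t: 3.72
ee_pos: [0.4199, -0.1427, 0.0044]
eef_rot: [180.0, -0.1, -19.9]
contact_force: [-2.8, 1.1, 6.9]
width: 0.643
```

Emit:
{"name": "send_rows", "arguments": {"increments": [[0,0,0.25,0,0,0,-1],[0,0,0.5,0,0,0,-1],[0,0,0.75,0,0,0,-1],[0,0,1,0,0,0,-1],[0,0,1,0,0,0,-1],[0,0,1,0,0,0,-1]]}}

```text
t: 4.22
ee_pos: [0.4209, -0.1432, 0.1559]
eef_rot: [180.0, -0.3, -19.9]
contact_force: [-0.4, 0.6, -1.8]
width: 0.64
```

Emit:
{"name": "send_rows", "arguments": {"increments": [[-0.1,0.25,0.1,0,0,0.15,-1],[-0.2,0.5,0.2,0,0,0.3,-1],[-0.3,0.75,0.3,0,0,0.5,-1],[-0.3,1,0.3,0,0,0.75,-1],[-0.3,1,0.3,0,0,0.75,-1],[-0.3,1,0.3,0,0,0.75,-1]]}}

```text
t: 4.72
ee_pos: [0.373, 0.01, 0.1967]
eef_rot: [-180.0, 0.2, 1.9]
contact_force: [-0.8, -0.6, -1.9]
width: 0.635
```

Emit:
{"name": "send_rows", "arguments": {"increments": [[-0.1,0.25,0,0,0,0,-1],[-0.1,0.5,0,0,0,0,-1],[-0.1,0.75,0,0,0,0,-1],[-0.1,0.87,0,0,0,0,-1],[-0.1,0.87,0,0,0,0,-1],[-0.1,0.87,0,0,0,0,-1]]}}

```text
t: 5.22
ee_pos: [0.3587, 0.1375, 0.1967]
eef_rot: [179.9, 0.2, 1.6]
contact_force: [-0.2, -0.6, -3.1]
width: 0.636
```

```bash
python3 - <<'E'
from h import *
o=ctrl.get_obs(); print(o["t"],o["ee_pos"],o["eef_rot"],o["contact_force"])
w=Cam("wrist","w3")
E
```

```text
5.2167 [0.35866773 0.13750042 0.19669723] [179.92664348   0.20887261   1.59531525] [-0.2365976  -0.59328613 -3.08747007]
```

View pics/w3.png

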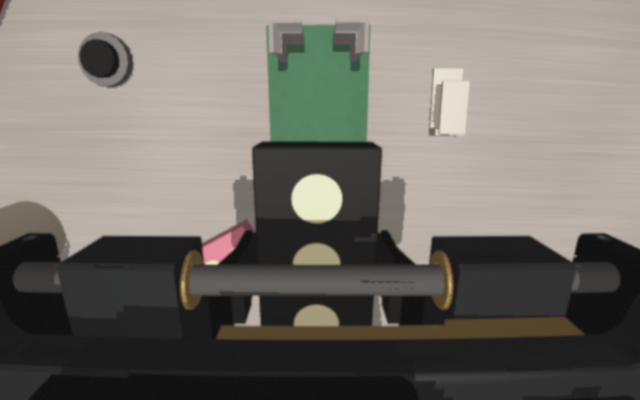

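```bash
python3 - <<'E'
from h import *
w=Cam("wrist")
H=cv2.cvtColor(w.img,cv2.COLOR_BGR2HSV); g=cv2.inRange(H,(50,70,25),(90,255,255))
L=[];Rr=[]
for r in range(45,140,3):
    xs=np.nonzero(g[r,230:420])[0]
    if len(xs)>20: L.append((xs[0]+230-.5,r)); Rr.append((xs[-1]+230.5,r))
Lw=w.plane(L,0.008);Rw=w.plane(Rr,0.008)
for A in (Lw,Rw):
    p=np.polyfit(A[:,0],A[:,1],1); print("yaw",np.degrees(np.arctan(p[0])),"y at .4315",np.polyval(p,.4315), np.std(A[:,1]-np.polyval(p,A[:,0])))
T=[]
for c in range(305,335,3):
    ys=np.nonzero(g[:,c])[0]; T.append((c,ys[0]-.5))
Tw=w.plane(T,0.008);p=np.polyfit(Tw[:,1],Tw[:,0],1);print("far x at y=.1378",np.polyval(p,.1378),"yaw",-np.degrees(np.arctan(p[0])))
z=ctrl.get_obs()["ee_pos"][2]
print(housing(w,zt=z+.0196,roi=(285,165,65,100),pk=100))
# guides top
w.crop(240,10,160,80,5,"guides")
t=Cam("top"); t.crop(255,185,55,65,10,"nest_t")
E
```

```text
yaw -5.6874442012058095 y at .4315 0.18476823788384872 0.006475784333695561
yaw 8.97890671593748 y at .4315 0.0888736124539594 0.006477832421459842
far x at y=.1378 0.5049680526035223 yaw 1.8662968646704816
([(array([316.0911641 , 255.05189341]), 713)], [[0.3642, 0.1365, 0.2168]], np.float64(0.0), array([0.36419893, 0.13648991, 0.21683041]))
```

View pics/guides.png

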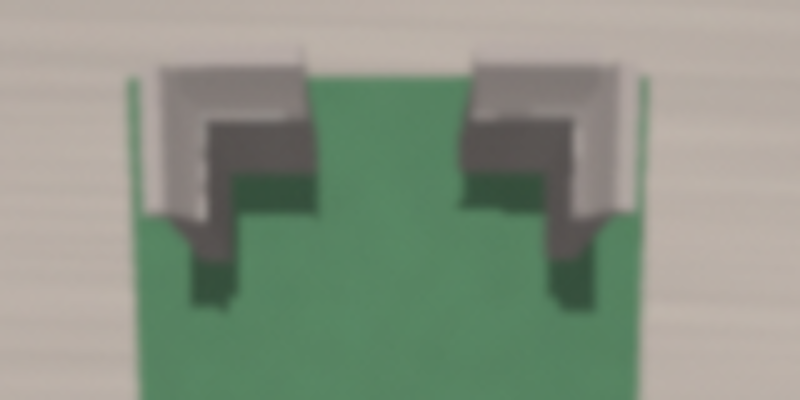

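View pics/nest_t.png

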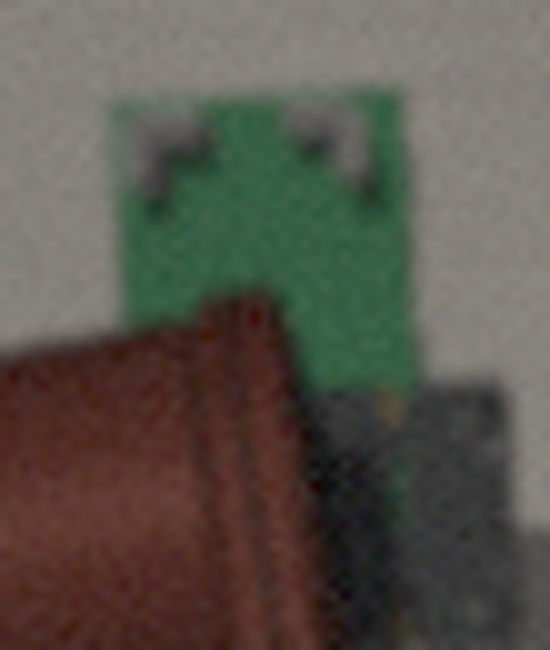

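```bash
python3 - <<'E'
from h import *
w=Cam("wrist")
H=cv2.cvtColor(w.img,cv2.COLOR_BGR2HSV); g=cv2.inRange(H,(50,70,25),(90,255,255))
L=[];Rr=[]
for r in range(84,138,3):
    xs=np.nonzero(g[r,250:390])[0]
    if len(xs)>20: L.append((xs[0]+250-.5,r)); Rr.append((xs[-1]+250.5,r))
Lw=w.plane(L,0.008);Rw=w.plane(Rr,0.008); M=(Lw+Rw)/2
for A in (Lw,Rw,M):
    p=np.polyfit(A[:,0],A[:,1],1); print("yaw",np.degrees(np.arctan(p[0])),"y at .4315",np.polyval(p,.4315), np.std(A[:,1]-np.polyval(p,A[:,0])),A[[0,-1],0])
a=w.plane([(281.6,34.4),(354.6,34)],0.062); b=w.plane([(286.6,44.4),(349.4,44.4)],0.008)
print(a,b,np.linalg.norm(a[0]-a[1]),np.linalg.norm(b[0]-b[1]))
for q in (a,b):
    d=q[0]-q[1]; yaw=-np.arctan2(d[0],d[1]); m=q.mean(0); print(np.degrees(yaw), m[:2]-.0575*np.array([np.cos(.03),np.sin(.03)]))
E
```

```text
yaw 1.9973350571826816 y at .4315 0.18552377492064967 0.00028622320295678105 [0.45059082 0.40016452]
yaw 1.8246662125957778 y at .4315 0.08832268918362346 0.0002576160846174474 [0.45303217 0.40261599]
yaw 1.9112548685303854 y at .4315 0.13692140477475276 0.00017905011524679522 [0.45181149 0.40139026]
[[0.48690599 0.16753072 0.062     ]
 [0.48872946 0.10783176 0.062     ]] [[0.4880004  0.16802565 0.008     ]
 [0.48955001 0.10697847 0.008     ]] 0.059726797340864085 0.061066837720006525
1.749525581378923 [0.4303436 0.1359565]
1.4540728136275214 [0.43130108 0.13577732]
```

```bash
python3 - <<'E'
from h import *
w=Cam("wrist"); o=ctrl.get_obs(); z=o["ee_pos"][2]
s=(w.img.min(2)>100); s[:165]=0; s[235:]=0; s[:,:280]=0; s[:,360:]=0
b=max(blobs(s,100),key=lambda b:b[1]); print(b[0],b[1])
for dz in (.018,.0196,.021): print(w.plane(b[0],z+dz)-o["ee_pos"])
E
```

```text
[316.37388724 198.03016815] 2022
[[ 3.20391319e-02 -7.19826458e-05  1.80000000e-02]]
[[ 3.24816863e-02 -6.03016226e-05  1.96000000e-02]]
[[ 3.28689214e-02 -5.00807273e-05  2.10000000e-02]]
```

Emit:
{"name": "send_rows", "arguments": {"increments": [[0.24,0,0,0,0,0,-1],[0.48,0,-0.2,0,0,0,-1],[0.48,0,-0.45,0,0,0,-1],[0.48,0,-0.645,0,0,0,-1],[0.48,0,-0.645,0,0,0,-1],[0.48,0,-0.645,0,0,0,-1],[0.48,0,-0.645,0,0,0,-1]]}}

```text
t: 6.05
ee_pos: [0.4324, 0.1378, 0.1035]
eef_rot: [-180.0, -0.1, 1.5]
contact_force: [-0.3, -0.3, -1.7]
width: 0.639
```

```bash
python3 - <<'E'
from h import *
o=ctrl.get_obs(); print(o["t"],o["ee_pos"],o["eef_rot"],o["contact_force"])
w=Cam("wrist","w4"); s=Cam("side"); s.crop(280,200,100,90,7,"s4")
E
```

```text
6.05 [0.43243667 0.1378098  0.10348203] [-1.79990609e+02 -1.14872513e-01  1.54243829e+00] [-0.33054034 -0.30849278 -1.67658621]
```

View pics/w4.png

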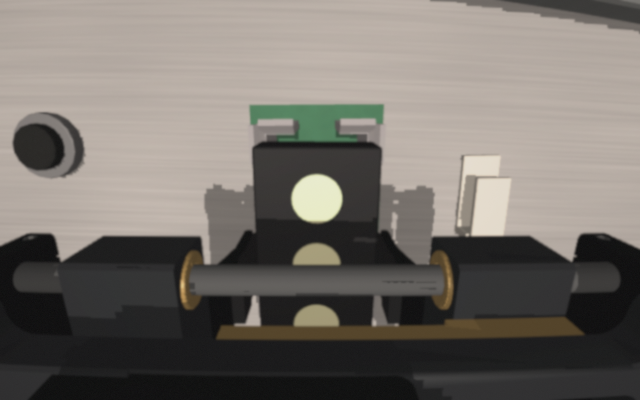

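View pics/s4.png

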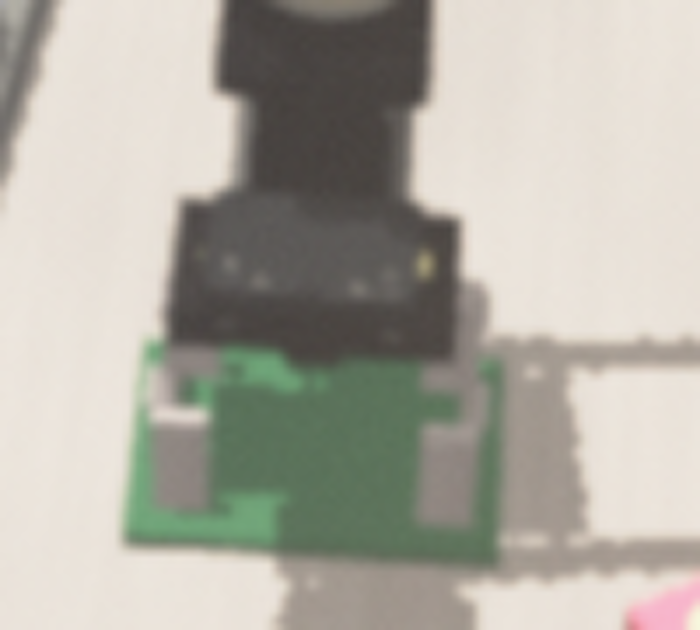

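Emit:
{"name": "send_rows", "arguments": {"increments": [[-0.012,0,-0.12,0,0,0,-1],[-0.012,0,-0.24,0,0,0,-1],[-0.012,0,-0.36,0,0,0,-1],[-0.012,0,-0.45,0,0,0,-1],[-0.012,0,-0.45,0,0,0,-1]]}}

```text
t: 6.57
ee_pos: [0.4288, 0.1381, 0.0338]
eef_rot: [180.0, 0.1, 1.6]
contact_force: [-0.8, -0.4, -1.2]
width: 0.636
```

Emit:
{"name": "send_rows", "arguments": {"increments": [[0.012,-0.003,0,0,0,0,-1],[0.012,-0.003,-0.05,0,0,0,-1],[0.012,-0.003,-0.1,0,0,0,-1],[0.012,-0.003,-0.133,0,0,0,-1],[0.012,-0.003,-0.133,0,0,0,-1],[0.012,-0.003,-0.133,0,0,0,-1]]}}

```text
t: 7.07
ee_pos: [0.4322, 0.1378, 0.0148]
eef_rot: [-180.0, -0.1, 1.6]
contact_force: [1.5, -0.2, -0.5]
width: 0.638
```

Emit:
{"name": "send_rows", "arguments": {"increments": [[0,0,-0.01,0,0,0,-1],[0,0,-0.013,0,0,0,-1],[0,0,-0.013,0,0,0,-1]]}}

```text
t: 7.32
ee_pos: [0.4325, 0.1378, 0.0133]
eef_rot: [-180.0, -0.1, 1.6]
contact_force: [2.2, 0.1, 5.4]
width: 0.642
```

Emit:
{"name": "send_rows", "arguments": {"increments": [[0,0,0,0,0,0,1],[0,0,0,0,0,0,1],[0,0,0,0,0,0,1],[0,0,0,0,0,0,1],[0,0,0,0,0,0,1],[0,0,0,0,0,0,1]]}}

```text
t: 7.82
ee_pos: [0.4311, 0.1377, 0.0122]
eef_rot: [180.0, 0.0, 1.6]
contact_force: [-0.1, -0.8, 0.1]
width: 0.968
```

Emit:
{"name": "send_rows", "arguments": {"increments": [[0,0,0.2,0,0,0,1],[0,0,0.45,0,0,0,1],[0,0,0.7,0,0,0,1],[0,0,1,0,0,0,1],[0,0,1,0,0,0,1],[0,0,1,0,0,0,1]]}}

```text
t: 8.32
ee_pos: [0.4339, 0.1381, 0.1659]
eef_rot: [-180.0, -0.4, 1.6]
contact_force: [0.7, -0.3, 0.5]
width: 1.002
```

Emit:
{"name": "send_rows", "arguments": {"increments": [[-0.2,0,0.2,0,0,0,1],[-0.4,0,0.45,0,0,0,1],[-0.4,0,0.7,0,0,0,1],[-0.4,0,0.7,0,0,0,1],[-0.4,0,0.7,0,0,0,1]]}}

```text
t: 8.73
ee_pos: [0.3721, 0.1379, 0.2685]
eef_rot: [-180.0, -0.2, 1.6]
contact_force: [-0.2, -0.6, -1.4]
width: 0.999
```

```bash
python3 - <<'E'
from h import *
o=ctrl.get_obs(); print(o["t"],o["ee_pos"],o["eef_rot"],o["contact_force"])
w=Cam("wrist","w5")
E
```

```text
8.7333 [0.37206726 0.13790609 0.26854147] [-179.97644683   -0.18867849    1.61221644] [-0.21318362 -0.61111637 -1.3949017 ]
```

View pics/w5.png

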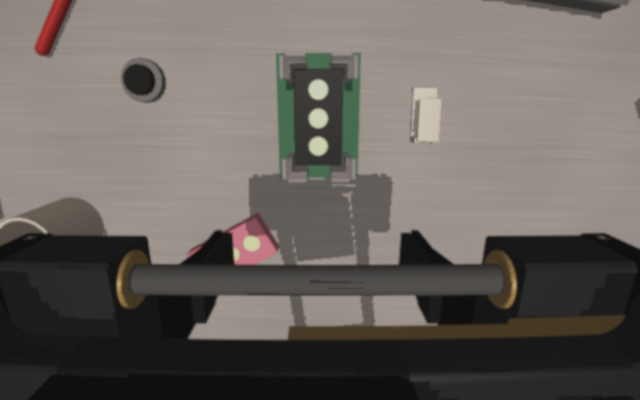

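The housing sits inside the guides. I measure it against the nest.

```bash
python3 - <<'E'
from h import *
w=Cam("wrist"); w.crop(250,40,140,150,4,"w5c")
print(housing(w,zt=.032,roi=(296,70,45,92)))
H=cv2.cvtColor(w.img,cv2.COLOR_BGR2HSV); g=cv2.inRange(H,(50,70,25),(90,255,255)); g[:45]=0;g[190:]=0;g[:,:260]=0;g[:,375:]=0
pts=np.vstack([c for c in cv2.findContours(g,0,1)[0] if cv2.contourArea(c)>5])
r=cv2.minAreaRect(pts); print(r, w.plane(cv2.boxPoints(r),.008), w.plane(r[0],.008))
E
```

```text
([(array([317.56441718,  87.48466258]), 326), (array([317.5282392 , 116.57807309]), 301), (array([317.52536232, 144.44565217]), 276)], [[0.463, 0.1382, 0.032], [0.4309, 0.1373, 0.032], [0.3989, 0.1364, 0.032]], np.float64(1.6101855036829826), array([0.43093549, 0.137318  , 0.032     ]))
((317.5, 113.5), (123.0, 81.0), 90.0) [[0.50292944 0.18676018 0.008     ]
 [0.50556782 0.09203821 0.008     ]
 [0.3590096  0.08356712 0.008     ]
 [0.35611777 0.18678973 0.008     ]] [[0.4338079  0.13737361 0.008     ]]
```

View pics/w5c.png

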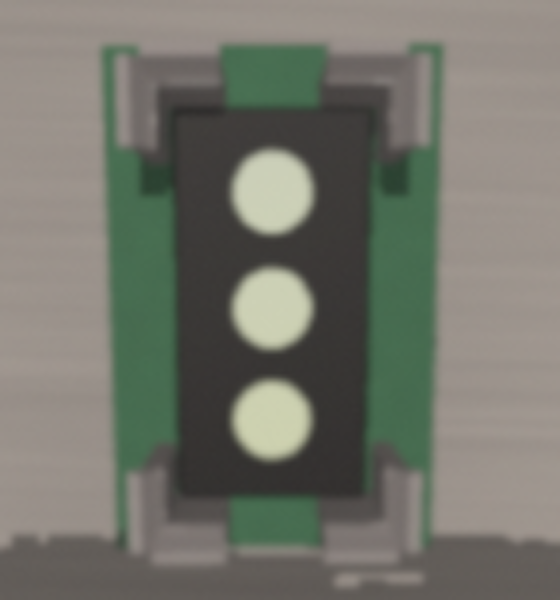

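```bash
cat > pl.py <<'E'
import numpy as np, json
from scipy.spatial.transform import Rotation as Ro
F="cmd.json"
def load():
    d=json.load(open(F)); return np.array(d["p"]),Ro.from_quat(d["q"])
def save(p,R): json.dump({"p":list(p),"q":list(R.as_quat())},open(F,"w"))
def upd(*rows):
    "apply final rows of calls already sent"
    p,R=load()
    for r in rows:
        p=p+np.array(r[:3])*.15; R=Ro.from_rotvec(np.array(r[3:6])*.5)*R
    save(p,R); print("cmd",p.round(4),R.as_euler("xyz",degrees=True).round(2))
def shares(p2,R2,p=None,R=None):
    if p is None: p,R=load()
    return np.r_[(p2-p)/.15,(R2*R.inv()).as_rotvec()/.5].round(3)
H=np.array([[0.66653,0.19923,0.10146],[0.65749,0.08483,0.10198],[0.64951,-0.02995,0.10154],[0.64117,-0.14437,0.10195]])
yr=np.radians(-4.23); Rr=Ro.from_euler("z",yr)*Ro.from_euler("y",-25,degrees=True)   # cols u,y,n
u,yy,n=Rr.as_matrix().T
# smooth heads with a line
Hm=H.mean(0); k=np.array([1.5,.5,-.5,-1.5]); HS=Hm+k[:,None]*.115*yy
foot=HS-.013*n
mid=foot-.014*u+.004*n
Rt=Rr*Ro.from_euler("x",180,degrees=True)   # tool on the rack
nest=np.array([.431,.1374,.008]); Rn=Ro.from_euler("xyz",[180,0,1.65],degrees=True)
if __name__=="__main__":
    print(u,yy,n); print((HS-H)*1000); print(mid)
E
python3 - <<'E'
from pl import *
save(np.array([.37105,.13735,.26785]),Ro.from_euler("xyz",[180,0,1.595],degrees=True))
import runpy; runpy.run_path("pl.py",run_name="__main__")
print(shares(mid[0]+.10*n-.05*u,Rt), mid[0]+.10*n-.05*u)
E
```

```text
[ 0.903839   -0.06684961  0.42261826] [ 7.37603797e-02  9.97275993e-01 -1.73472348e-18] [-0.42146705  0.03117248  0.90630779]
[[-0.1313345   0.23510881  0.2725    ]
 [ 0.42622183 -0.0516304  -0.2475    ]
 [-0.07622183  0.0416304   0.1925    ]
 [-0.2186655  -0.22510881 -0.2175    ]]
[[ 0.65753812  0.20012045  0.08765907]
 [ 0.64905568  0.08543371  0.08765907]
 [ 0.64057324 -0.02925303  0.08765907]
 [ 0.63209079 -0.14393977  0.08765907]]
[ 1.328  0.462 -0.738 -0.02  -0.873 -0.2  ] [0.57019947 0.20658018 0.15715894]
```

Emit:
{"name": "send_rows", "arguments": {"increments": [[0.66,0.24,-0.3,-0.01,-0.44,-0.1,1],[0.66,0.24,-0.3,-0.01,-0.44,-0.1,1],[0.66,0.24,-0.3,-0.01,-0.44,-0.1,1],[0.66,0.24,-0.3,-0.01,-0.44,-0.1,1]]}}

```text
t: 9.17
ee_pos: [0.4692, 0.1739, 0.2142]
eef_rot: [179.5, -12.0, -1.2]
contact_force: [-1.4, -1.0, -0.5]
width: 1.005
```

Emit:
{"name": "send_rows", "arguments": {"increments": [[0.668,0.222,-0.438,-0.01,-0.433,-0.1,1],[0.668,0.222,-0.438,-0.01,-0.433,-0.1,1],[0.668,0.222,-0.438,-0.01,-0.433,-0.1,1],[0.668,0.222,-0.438,-0.01,-0.433,-0.1,1],[0.668,0.222,-0.438,-0.01,-0.433,-0.1,1],[0.668,0.222,-0.438,-0.01,-0.433,-0.1,1]]}}

```text
t: 9.67
ee_pos: [0.5696, 0.2064, 0.1552]
eef_rot: [179.9, -24.8, -4.2]
contact_force: [-0.6, -0.1, 1.2]
width: 0.997
```

```bash
python3 - <<'E'
from h import *
from pl import *
upd([0.66, 0.24, -0.3, -0.01, -0.44, -0.1],[0.668, 0.222, -0.438, -0.01, -0.433, -0.1])
o=ctrl.get_obs(); print(o["t"],o["ee_pos"],o["eef_rot"],o["contact_force"])
print((Ro.from_euler("xyz",o["eef_rot"],degrees=True)*Rt.inv()).as_rotvec(degrees=True))
w=Cam("wrist","w6")
# expected plate0 top corners, stud head
c=[mid[0]+.004*n+a*u*.055+b*yy*.028 for a,b in((1,1),(1,-1),(-1,-1),(-1,1))]
print(w.proj(c).round(1).tolist(), w.proj(HS[0]))
E
```

```text
cmd [0.5702 0.2066 0.1572] [180.   -25.01  -4.23]
9.6667 [0.56959064 0.20641109 0.15516894] [179.91373425 -24.82438793  -4.20857468] [-0.63943683 -0.10520723  1.18333359]
[-0.06510662  0.18089244 -0.01491233]
[[275.6, 56.0], [353.9, 56.0], [350.1, 203.5], [279.8, 203.5]] [[314.77715834 114.65697547]]
```

View pics/w6.png

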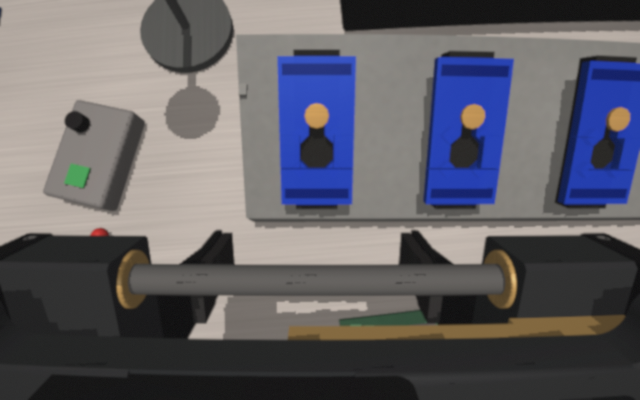

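```bash
python3 - <<'E'
from pl import *
m=mid[0]-.0005*yy
print(shares(m+.04*n,Rt),shares(m-.008*n,Rt))
E
```

```text
[ 0.469 -0.039 -0.222  0.     0.    -0.   ] [ 0.604 -0.049 -0.512  0.     0.    -0.   ]
```

Emit:
{"name": "send_rows", "arguments": {"increments": [[0.469,-0.039,-0.222,0,0,0,1],[0.469,-0.039,-0.222,0,0,0,1],[0.469,-0.039,-0.222,0,0,0,1],[0.52,-0.043,-0.33,0,0,0,1],[0.56,-0.046,-0.42,0,0,0,1],[0.604,-0.049,-0.512,0,0,0,1],[0.604,-0.049,-0.512,0,0,0,1],[0.604,-0.049,-0.512,0,0,0,1]]}}

```text
t: 10.38
ee_pos: [0.6613, 0.1994, 0.0823]
eef_rot: [-180.0, -25.1, -4.3]
contact_force: [0.1, 1.5, 1.1]
width: 1.002
```

```bash
python3 - <<'E'
from h import *
from pl import *
upd([0.604, -0.049, -0.512,0,0,0])
o=ctrl.get_obs(); print(o["t"],o["ee_pos"],o["eef_rot"],o["contact_force"])
w=Cam("wrist","w7");s=Cam("side"); s.crop(180,200,130,100,6,"s7")
E
```

```text
cmd [0.6608 0.1993 0.0804] [180.   -25.01  -4.23]
10.3833 [0.66132203 0.19942585 0.0822644 ] [-179.95828179  -25.12913216   -4.27600145] [0.1371116  1.52637225 1.10950701]
```

View pics/w7.png

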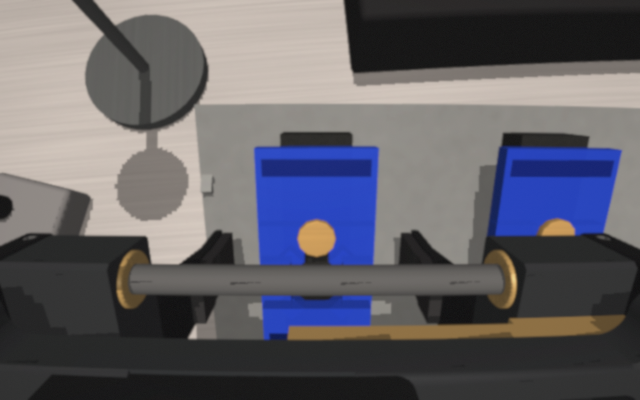

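View pics/s7.png

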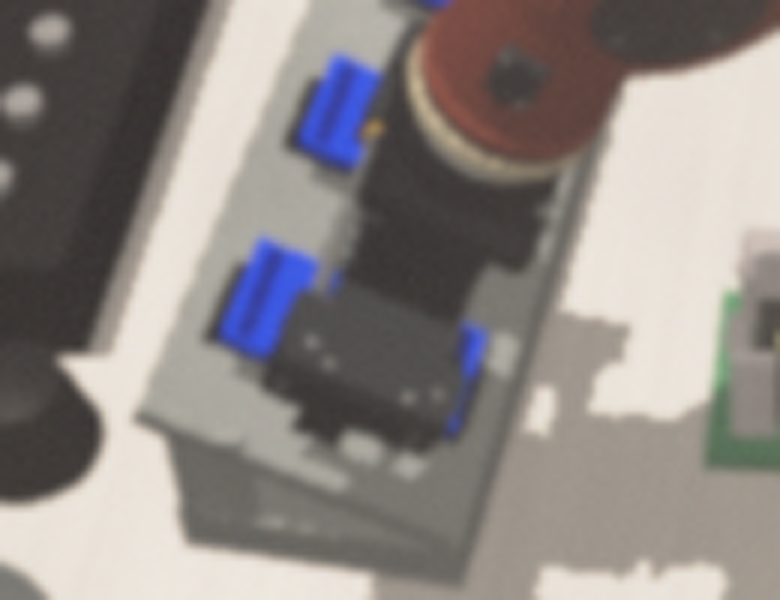

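Emit:
{"name": "send_rows", "arguments": {"increments": [[0,0,0,0,0,0,-1],[0,0,0,0,0,0,-1],[0,0,0,0,0,0,-1],[0,0,0,0,0,0,-1],[0,0,0,0,0,0,-1],[0,0,0,0,0,0,-1],[0,0,0,0,0,0,-1],[0,0,0,0,0,0,-1]], "force": 40}}

```text
t: 11.15
ee_pos: [0.6611, 0.1996, 0.0799]
eef_rot: [180.0, -25.0, -4.2]
contact_force: [-1.5, 0.0, 1.9]
width: 0.633
```

Emit:
{"name": "send_rows", "arguments": {"increments": [[-0.002,0,0.005,0,0,0,-1],[0.04,-0.003,0.024,0,0,0,-1],[0.08,-0.006,0.042,0,0,0,-1],[0.12,-0.009,0.062,0,0,0,-1],[0.167,-0.012,0.083,0,0,0,-1],[0.167,-0.012,0.083,0,0,0,-1],[0.167,-0.012,0.083,0,0,0,-1]]}}

```text
t: 11.73
ee_pos: [0.6871, 0.1977, 0.0929]
eef_rot: [-180.0, -25.1, -4.3]
contact_force: [-0.6, -0.1, -1.1]
width: 0.636
```

```bash
python3 - <<'E'
from h import *
from pl import *
upd([0.167, -0.012, 0.083,0,0,0])
o=ctrl.get_obs(); print(o["t"],o["ee_pos"],o["eef_rot"],o["contact_force"])
w=Cam("wrist","w8")
E
```

```text
cmd [0.6859 0.1975 0.0928] [180.   -25.01  -4.23]
11.7333 [0.68708437 0.19767343 0.0928996 ] [-179.98286312  -25.05630812   -4.26682747] [-0.56388746 -0.14324786 -1.07122129]
```

View pics/w8.png

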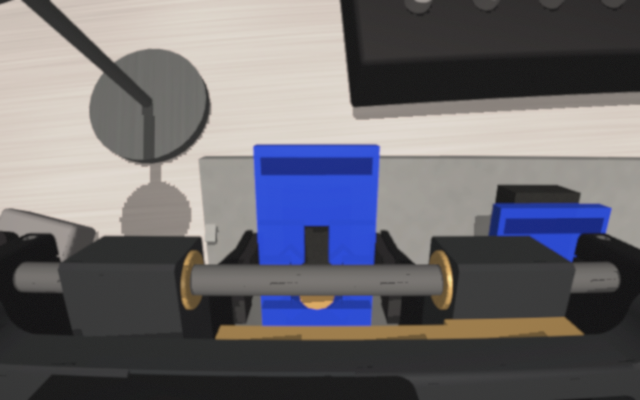

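Emit:
{"name": "send_rows", "arguments": {"increments": [[-0.028,0.002,0.06,0,0,0,-1],[-0.056,0.004,0.121,0,0,0,-1],[-0.056,0.004,0.121,0,0,0,-1]]}}

```text
t: 12.03
ee_pos: [0.6782, 0.199, 0.1133]
eef_rot: [-179.9, -25.2, -4.2]
contact_force: [1.0, 0.5, 0.3]
width: 0.636
```

Emit:
{"name": "send_rows", "arguments": {"increments": [[-0.14,0.01,0.302,0,0,0,-1],[-0.28,0.02,0.602,0,0,0,-1],[-0.28,0.02,0.602,0,0,0,-1],[-0.28,0.02,0.602,0,0,0,-1]]}}

```text
t: 12.37
ee_pos: [0.6377, 0.2029, 0.2081]
eef_rot: [-179.8, -25.6, -4.2]
contact_force: [0.8, -0.3, -0.2]
width: 0.638
```

```bash
python3 - <<'E'
from h import *
from pl import *
upd([-0.056, 0.004, 0.121,0,0,0],[-0.28, 0.02, 0.602,0,0,0])
o=ctrl.get_obs(); print(o["t"],o["ee_pos"],o["eef_rot"],o["contact_force"],o["width"])
w=Cam("wrist","w9")
print(shares(nest+[-.07,0,.19],Rn))
E
```

```text
cmd [0.6355 0.2011 0.2013] [180.   -25.01  -4.23]
12.3667 [0.63772852 0.20290968 0.208127  ] [-179.78764673  -25.56710641   -4.24553812] [ 0.81631946 -0.33927242 -0.18933876] 0.6379151065857724
[-1.83  -0.425 -0.022  0.02   0.873  0.202]
```

View pics/w9.png

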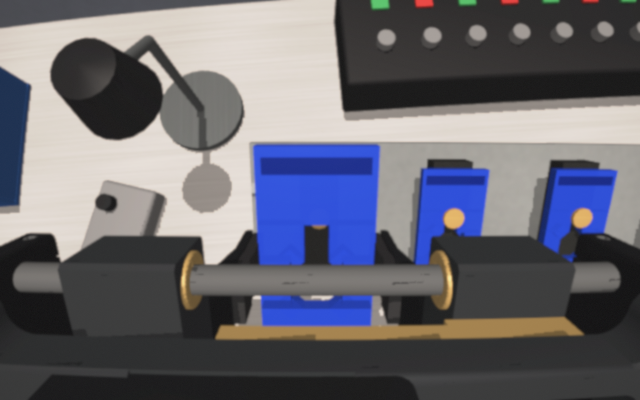

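```bash
cat >> h.py <<'E'
def held(w,color="blue",d=.012):
    "far edge and side edges of held plate, in tool frame (mm), plate top d above TCP"
    o=ctrl.get_obs(); 
    from pl import load
    p,R=load(); M=R.as_matrix()
    H=cv2.cvtColor(w.img,cv2.COLOR_BGR2HSV)
    g=cv2.inRange(H,(108,120,40),(130,255,255)) if color=="blue" else ((H[...,1]<45)&(H[...,2]>95)).astype(np.uint8)*255
    g[:100]=0; g[232:]=0; g[:,:235]=0; g[:,400:]=0
    top=[];L=[];Rg=[]
    for c in range(270,365,5):
        y=np.nonzero(g[:,c])[0]
        if len(y): top.append((c,y[0]-.5))
    for r in range(160,225,5):
        x=np.nonzero(g[r])[0]
        if len(x): L.append((x[0]-.5,r)); Rg.append((x[-1]+.5,r))
    f=lambda q: (w.plane(q,n=-M[:,2],p0=p-d*M[:,2])-p)@M*1000
    T,l,r=f(top),f(L),f(Rg)
    pt=np.polyfit(T[:,1],T[:,0],1); pm=np.polyfit(l[:,0],(l[:,1]+r[:,1])/2,1)
    print("far edge x",np.median(T[:,0]).round(2),"slope deg",np.degrees(pt[0]).round(2),"mid y",np.median((l[:,1]+r[:,1])/2).round(2),"axis deg",np.degrees(pm[0]).round(2),"width",np.median(abs(l[:,1]-r[:,1])).round(2))
E
python3 - <<'E'
from h import *
w=Cam("wrist"); held(w)
E
```

```text
far edge x 57.75 slope deg -0.02 mid y -0.67 axis deg 0.08 width 57.53
```

Emit:
{"name": "send_rows", "arguments": {"increments": [[-0.9,-0.2,0.1,0.01,0.44,0.1,-1],[-0.9,-0.2,0.1,0.01,0.44,0.1,-1],[-0.9,-0.2,0.1,0.01,0.44,0.1,-1],[-0.9,-0.2,0.1,0.01,0.44,0.1,-1],[-0.9,-0.2,0.1,0.01,0.44,0.1,-1]]}}

```text
t: 12.88
ee_pos: [0.4978, 0.1706, 0.2137]
eef_rot: [179.6, -12.2, -1.3]
contact_force: [0.7, 0.4, -1.4]
width: 0.638
```

```bash
python3 - <<'E'
from pl import *
upd([-0.9, -0.2, 0.1, 0.01, 0.44, 0.1])
print(shares(nest+[0,0,.11],Rn))
E
```

```text
cmd [0.5005 0.1711 0.2162] [179.66 -12.4   -1.24]
[-0.463 -0.225 -0.655  0.01   0.433  0.102]
```

Emit:
{"name": "send_rows", "arguments": {"increments": [[-0.468,-0.225,-0.655,0.01,0.433,0.102,-1],[-0.468,-0.225,-0.655,0.01,0.433,0.102,-1],[-0.468,-0.225,-0.655,0.01,0.433,0.102,-1],[-0.468,-0.225,-0.655,0.01,0.433,0.102,-1],[-0.468,-0.225,-0.655,0.01,0.433,0.102,-1],[-0.468,-0.225,-0.655,0.01,0.433,0.102,-1]]}}

```text
t: 13.38
ee_pos: [0.4313, 0.1377, 0.1171]
eef_rot: [180.0, 0.0, 1.6]
contact_force: [0.5, 0.8, 0.2]
width: 0.636
```

```bash
python3 - <<'E'
from h import *
from pl import *
upd([-0.468, -0.225, -0.655, 0.01, 0.433, 0.102])
o=ctrl.get_obs(); print(o["t"],o["ee_pos"],o["eef_rot"],o["contact_force"],o["width"])
w=Cam("wrist","w10"); held(w)
s=Cam("side"); s.crop(280,180,100,110,6,"s10")
E
```

```text
cmd [0.4303 0.1374 0.118 ] [180.    -0.     1.65]
13.3833 [0.43125647 0.13766933 0.1170696 ] [1.79993185e+02 5.95932537e-03 1.61962947e+00] [0.48748407 0.75501787 0.20220233] 0.6364796458519615
far edge x 56.53 slope deg 0.14 mid y 0.32 axis deg 0.01 width 55.95
```

View pics/w10.png

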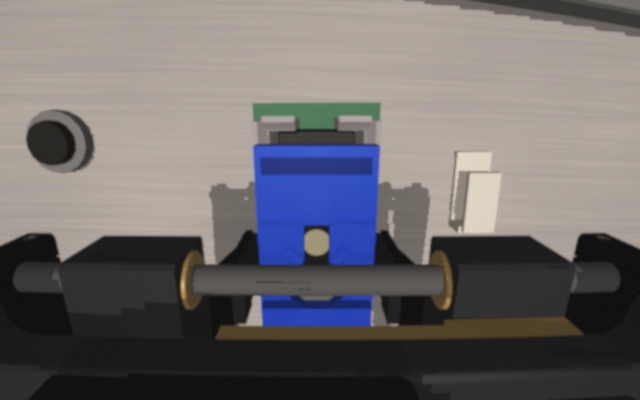

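View pics/s10.png

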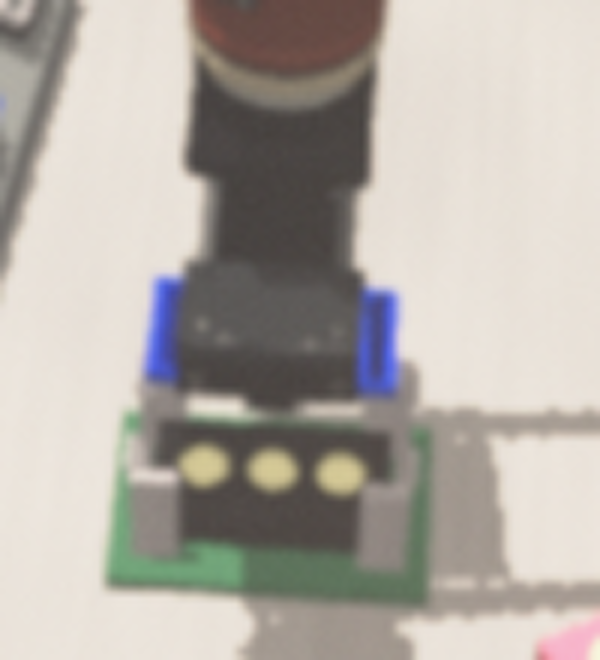

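Emit:
{"name": "send_rows", "arguments": {"increments": [[-0.003,0,-0.15,0,0,0,-1],[-0.003,0,-0.3,0,0,0,-1],[-0.003,0,-0.4,0,0,0,-1],[-0.003,0,-0.487,0,0,0,-1],[-0.003,0,-0.487,0,0,0,-1]]}}

```text
t: 13.9
ee_pos: [0.4303, 0.1379, 0.0436]
eef_rot: [180.0, 0.0, 1.7]
contact_force: [-0.6, -0.5, -0.9]
width: 0.638
```

Emit:
{"name": "send_rows", "arguments": {"increments": [[0,0,-0.035,0,0,0,-1],[0,0,-0.07,0,0,0,-1],[0,0,-0.07,0,0,0,-1],[0,0,-0.07,0,0,0,-1]]}}

```text
t: 14.23
ee_pos: [0.4308, 0.1378, 0.0346]
eef_rot: [-180.0, -0.1, 1.7]
contact_force: [-0.1, 0.6, -0.2]
width: 0.635
```

Emit:
{"name": "send_rows", "arguments": {"increments": [[0,0,0,0,0,0,1],[0,0,0,0,0,0,1],[0,0,0,0,0,0,1],[0,0,0,0,0,0,1],[0,0,0,0,0,0,1],[0,0,0.2,0,0,0,1],[0,0,0.45,0,0,0,1],[0,0,0.7,0,0,0,1],[0,0,1,0,0,0,1],[0,0,1,0,0,0,1]]}}

```text
t: 15.07
ee_pos: [0.4348, 0.1384, 0.1924]
eef_rot: [-179.9, -0.8, 1.7]
contact_force: [1.9, -0.2, 1.7]
width: 0.997
```

Emit:
{"name": "send_rows", "arguments": {"increments": [[-0.4,0,0.4,0,0,0,1],[-0.4,0,0.4,0,0,0,1],[-0.4,0,0.4,0,0,0,1],[-0.4,0,0.4,0,0,0,1]]}}

```text
t: 15.4
ee_pos: [0.3709, 0.1381, 0.2464]
eef_rot: [-180.0, -0.3, 1.7]
contact_force: [0.2, 0.5, -0.2]
width: 1.001
```

```bash
python3 - <<'E'
from h import *
from pl import *
upd([-.003,0,-.487,0,0,0],[0,0,-.07,0,0,0],[0,0,1,0,0,0],[-.4,0,.4,0,0,0])
o=ctrl.get_obs(); print(o["t"],o["ee_pos"],o["eef_rot"],o["contact_force"],o["width"])
w=Cam("wrist"); w.crop(240,20,160,180,3.5,"w11")
m=mid[1]-.0005*yy
print(shares(m+.06*n,Rt))
E
```

```text
cmd [0.3698 0.1374 0.2444] [180.    -0.     1.65]
15.4 [0.37086404 0.13805182 0.24636646] [-179.95726157   -0.34690206    1.68920742] [ 0.19588163  0.47975075 -0.16645361] 1.0005447458560384
[ 1.693 -0.337 -0.683 -0.02  -0.873 -0.202]
```

View pics/w11.png

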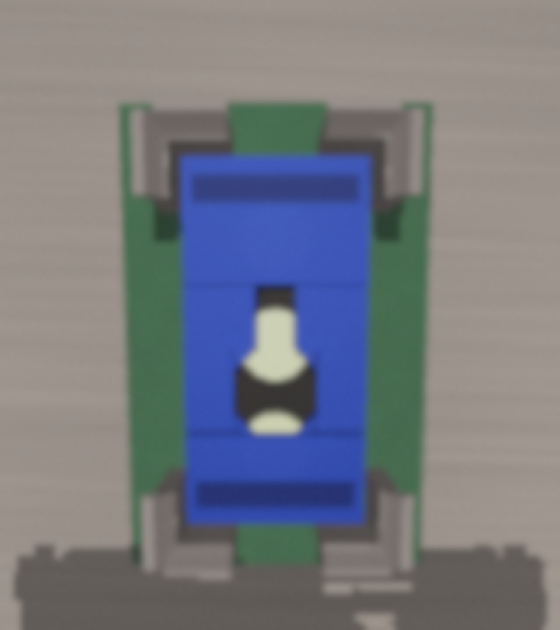

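Emit:
{"name": "send_rows", "arguments": {"increments": [[0.84,-0.17,-0.2,-0.01,-0.44,-0.1,1],[0.84,-0.17,-0.2,-0.01,-0.44,-0.1,1],[0.84,-0.17,-0.2,-0.01,-0.44,-0.1,1],[0.84,-0.17,-0.2,-0.01,-0.44,-0.1,1],[0.84,-0.17,-0.2,-0.01,-0.44,-0.1,1]]}}

```text
t: 15.87
ee_pos: [0.496, 0.1111, 0.21]
eef_rot: [179.6, -12.2, -1.3]
contact_force: [-0.5, -0.2, 1.1]
width: 1.002
```

```bash
python3 - <<'E'
from pl import *
upd([0.84, -0.17, -0.2, -0.01, -0.44, -0.1])
m=mid[1]-.0005*yy+.001*u
print(shares(m+.06*n,Rt));print(shares(m-.008*n,Rt)-shares(m+.06*n,Rt))
E
```

```text
cmd [0.4958 0.1118 0.2144] [179.66 -12.6   -1.18]
[ 0.859 -0.167 -0.48  -0.009 -0.433 -0.102]
[ 0.191 -0.015 -0.411  0.     0.     0.   ]
```

Emit:
{"name": "send_rows", "arguments": {"increments": [[0.859,-0.167,-0.48,-0.009,-0.433,-0.102,1],[0.859,-0.167,-0.48,-0.009,-0.433,-0.102,1],[0.859,-0.167,-0.48,-0.009,-0.433,-0.102,1],[0.859,-0.167,-0.48,-0.009,-0.433,-0.102,1],[0.859,-0.167,-0.48,-0.009,-0.433,-0.102,1],[0.859,-0.167,-0.48,-0.009,-0.433,-0.102,1]]}}

```text
t: 16.37
ee_pos: [0.624, 0.087, 0.1401]
eef_rot: [180.0, -24.8, -4.3]
contact_force: [0.2, -0.2, -0.0]
width: 1.001
```

```bash
python3 - <<'E'
from h import *
from pl import *
upd([0.859, -0.167, -0.48, -0.009, -0.433, -0.102])
o=ctrl.get_obs(); print(o["t"],o["ee_pos"],o["eef_rot"],o["contact_force"],o["width"])
w=Cam("wrist","w12")
E
```

```text
cmd [0.6247 0.0868 0.1425] [-180.    -25.     -4.23]
16.3667 [0.6240084  0.08700606 0.14006828] [179.99022936 -24.77150758  -4.26215801] [ 0.1581927  -0.20595754 -0.01975893] 1.0006175222138687
```

View pics/w12.png

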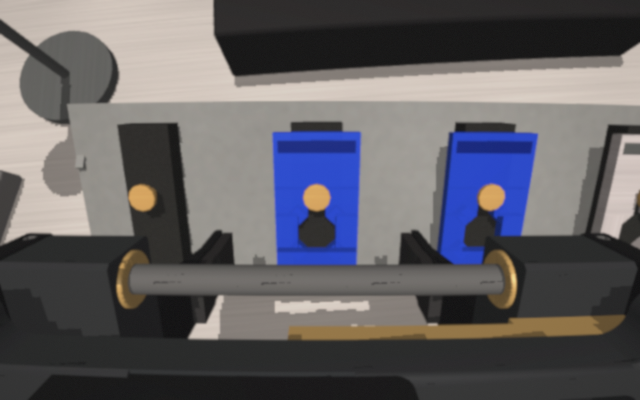

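Centred on the second plate (columns 273–361). Descend and grip.

Emit:
{"name": "send_rows", "arguments": {"increments": [[0.07,-0.005,-0.15,0,0,0,1],[0.13,-0.01,-0.28,0,0,0,1],[0.191,-0.015,-0.411,0,0,0,1],[0.191,-0.015,-0.411,0,0,0,1],[0.191,-0.015,-0.411,0,0,0,1],[0.191,-0.015,-0.411,0,0,0,-1],[0.191,-0.015,-0.411,0,0,0,-1],[0.191,-0.015,-0.411,0,0,0,-1],[0.191,-0.015,-0.411,0,0,0,-1],[0.191,-0.015,-0.411,0,0,0,-1],[0.191,-0.015,-0.411,0,0,0,-1],[0.191,-0.015,-0.411,0,0,0,-1]], "force": 40}}

```text
t: 17.42
ee_pos: [0.6538, 0.0849, 0.0809]
eef_rot: [-180.0, -25.0, -4.2]
contact_force: [-4.3, 0.0, 4.9]
width: 0.64
```

Emit:
{"name": "send_rows", "arguments": {"increments": [[-0.002,0,0.005,0,0,0,-1],[0.04,-0.003,0.024,0,0,0,-1],[0.08,-0.006,0.042,0,0,0,-1],[0.12,-0.009,0.062,0,0,0,-1],[0.167,-0.012,0.083,0,0,0,-1],[0.167,-0.012,0.083,0,0,0,-1],[0.167,-0.012,0.083,0,0,0,-1]]}}

```text
t: 18.0
ee_pos: [0.6793, 0.0829, 0.093]
eef_rot: [-180.0, -25.0, -4.2]
contact_force: [-0.0, -0.6, -1.3]
width: 0.641
```

```bash
python3 - <<'E'
from h import *
from pl import *
upd([0.191, -0.015, -0.411,0,0,0],[0.167, -0.012, 0.083,0,0,0])
o=ctrl.get_obs(); print(o["t"],o["ee_pos"],o["eef_rot"],o["contact_force"],o["width"])
w=Cam("wrist","w13"); held(w)
E
```

```text
cmd [0.6784 0.0828 0.0933] [-180.    -25.     -4.23]
18.0 [0.67933842 0.08294423 0.09297775] [-179.99208933  -25.04459838   -4.24458402] [-0.01548257 -0.62314446 -1.27875317] 0.6406438596529284
far edge x 54.69 slope deg -0.04 mid y 0.44 axis deg 0.11 width 55.95
```

View pics/w13.png

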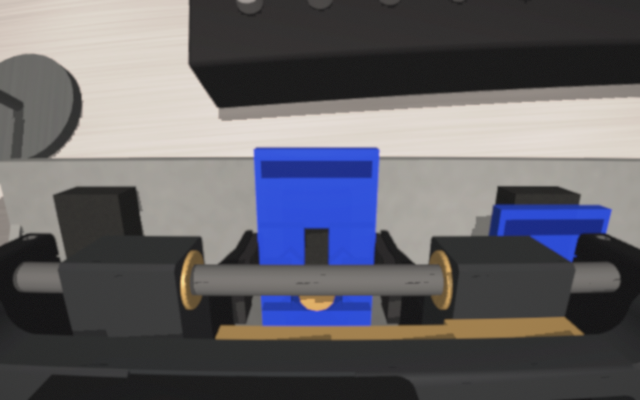

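Emit:
{"name": "send_rows", "arguments": {"increments": [[-0.028,0.002,0.06,0,0,0,-1],[-0.056,0.004,0.121,0,0,0,-1],[-0.056,0.004,0.121,0,0,0,-1]]}}

```text
t: 18.3
ee_pos: [0.6707, 0.0839, 0.1134]
eef_rot: [-180.0, -25.2, -4.2]
contact_force: [0.2, 0.3, 0.1]
width: 0.636
```

Emit:
{"name": "send_rows", "arguments": {"increments": [[-0.14,0.01,0.302,0,0,0,-1],[-0.28,0.02,0.602,0,0,0,-1],[-0.28,0.02,0.602,0,0,0,-1],[-0.28,0.02,0.602,0,0,0,-1]]}}

```text
t: 18.63
ee_pos: [0.6303, 0.0872, 0.208]
eef_rot: [-179.9, -25.6, -4.2]
contact_force: [1.1, 0.2, 0.3]
width: 0.641
```

```bash
python3 - <<'E'
from h import *
from pl import *
upd([-0.056, 0.004, 0.121,0,0,0],[-0.28, 0.02, 0.602,0,0,0])
o=ctrl.get_obs(); print(o["t"],o["ee_pos"],o["contact_force"],o["width"])
w=Cam("wrist"); held(w)
print(shares(nest+[-.0003,0,.11],Rn))
E
```

```text
cmd [0.628  0.0864 0.2017] [-180.    -25.     -4.23]
18.6333 [0.63033737 0.08719228 0.20804959] [1.13608407 0.16782593 0.33121781] 0.6413160612408823
far edge x 57.94 slope deg -0.02 mid y -0.35 axis deg 0.03 width 58.24
[-1.315  0.34  -0.558  0.02   0.873  0.202]
```

Emit:
{"name": "send_rows", "arguments": {"increments": [[-0.65,0.17,0.05,0.01,0.44,0.1,-1],[-0.65,0.17,0.05,0.01,0.44,0.1,-1],[-0.65,0.17,0.05,0.01,0.44,0.1,-1],[-0.65,0.17,0.05,0.01,0.44,0.1,-1]]}}

```text
t: 19.02
ee_pos: [0.5285, 0.1129, 0.2075]
eef_rot: [179.7, -12.2, -1.2]
contact_force: [0.7, 0.8, -1.1]
width: 0.638
```

Emit:
{"name": "send_rows", "arguments": {"increments": [[-0.665,0.17,-0.608,0.01,0.433,0.102,-1],[-0.665,0.17,-0.608,0.01,0.433,0.102,-1],[-0.665,0.17,-0.608,0.01,0.433,0.102,-1],[-0.665,0.17,-0.608,0.01,0.433,0.102,-1],[-0.665,0.17,-0.608,0.01,0.433,0.102,-1],[-0.665,0.17,-0.608,0.01,0.433,0.102,-1],[-0.665,0.17,-0.608,0.01,0.433,0.102,-1]]}}

```text
t: 19.6
ee_pos: [0.4329, 0.1375, 0.1184]
eef_rot: [-180.0, -0.2, 1.6]
contact_force: [0.9, -0.3, -0.6]
width: 0.639
```

```bash
python3 - <<'E'
from h import *
from pl import *
upd([-0.65, 0.17, 0.05, 0.01, 0.44, 0.1],[-0.665, 0.17, -0.608, 0.01, 0.433, 0.102])
o=ctrl.get_obs(); print(o["t"],o["ee_pos"],o["eef_rot"],o["contact_force"],o["width"])
w=Cam("wrist","w14"); held(w)
E
```

```text
cmd [0.4307 0.1374 0.118 ] [-180.      0.      1.65]
19.6 [0.43294293 0.13750304 0.11841613] [-1.79996928e+02 -1.63214087e-01  1.63132183e+00] [ 0.8898372  -0.2812451  -0.57308824] 0.6387323616527277
far edge x 62.01 slope deg 1.99 mid y 0.49 axis deg 0.15 width 56.25
```

View pics/w14.png

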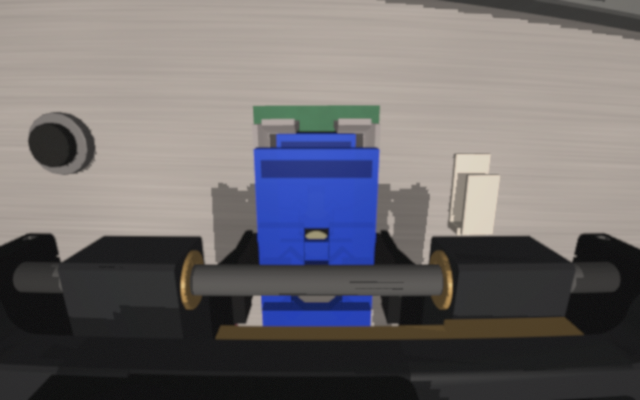

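Emit:
{"name": "send_rows", "arguments": {"increments": [[0,0,-0.15,0,0,0,-1],[0,0,-0.3,0,0,0,-1],[0,0,-0.4,0,0,0,-1],[0,0,-0.433,0,0,0,-1],[0,0,-0.433,0,0,0,-1]]}}

```text
t: 20.07
ee_pos: [0.4314, 0.1374, 0.0523]
eef_rot: [180.0, 0.0, 1.6]
contact_force: [0.4, -0.1, -1.0]
width: 0.634
```

Emit:
{"name": "send_rows", "arguments": {"increments": [[0,0,-0.035,0,0,0,-1],[0,0,-0.07,0,0,0,-1],[0,0,-0.07,0,0,0,-1],[0,0,-0.07,0,0,0,-1]]}}

```text
t: 20.4
ee_pos: [0.4314, 0.1377, 0.0424]
eef_rot: [-180.0, -0.0, 1.7]
contact_force: [-0.2, -0.2, -1.3]
width: 0.636
```

Emit:
{"name": "send_rows", "arguments": {"increments": [[0,0,0,0,0,0,1],[0,0,0,0,0,0,1],[0,0,0,0,0,0,1],[0,0,0,0,0,0,1],[0,0,0,0,0,0,1],[0,0,0.2,0,0,0,1],[0,0,0.45,0,0,0,1],[0,0,0.7,0,0,0,1],[0,0,1,0,0,0,1],[0,0,1,0,0,0,1]]}}

```text
t: 21.23
ee_pos: [0.4356, 0.1384, 0.2006]
eef_rot: [-179.9, -0.8, 1.7]
contact_force: [1.6, 0.2, 1.1]
width: 0.996
```

Emit:
{"name": "send_rows", "arguments": {"increments": [[-0.4,0,0.4,0,0,0,1],[-0.4,0,0.4,0,0,0,1],[-0.4,0,0.4,0,0,0,1],[-0.4,0,0.4,0,0,0,1]]}}

```text
t: 21.57
ee_pos: [0.3717, 0.1381, 0.2545]
eef_rot: [-180.0, -0.3, 1.7]
contact_force: [0.9, 1.0, -0.2]
width: 0.998
```

```bash
python3 - <<'E'
from h import *
from pl import *
upd([0,0,-.433,0,0,0],[0,0,-.07,0,0,0],[0,0,1,0,0,0],[-.4,0,.4,0,0,0])
o=ctrl.get_obs(); print(o["t"],o["ee_pos"],o["eef_rot"],o["contact_force"],o["width"])
w=Cam("wrist"); w.crop(240,20,160,180,3.5,"w15")
m=mid[2]-.0005*yy+.001*u
a=shares(m+.06*n,Rt); print(a,a/2); print(shares(m-.008*n,Rt)-a)
E
```

```text
cmd [0.3707 0.1374 0.2526] [-180.      0.      1.65]
21.5667 [0.37172572 0.13807592 0.25449412] [-179.95243658   -0.34457316    1.69077149] [ 0.94292132  0.96653654 -0.18806696] 0.9980505425400841
[ 1.636 -1.102 -0.734 -0.02  -0.873 -0.202] [ 0.818  -0.551  -0.367  -0.01   -0.4365 -0.101 ]
[ 0.191 -0.014 -0.411  0.     0.     0.   ]
```

View pics/w15.png

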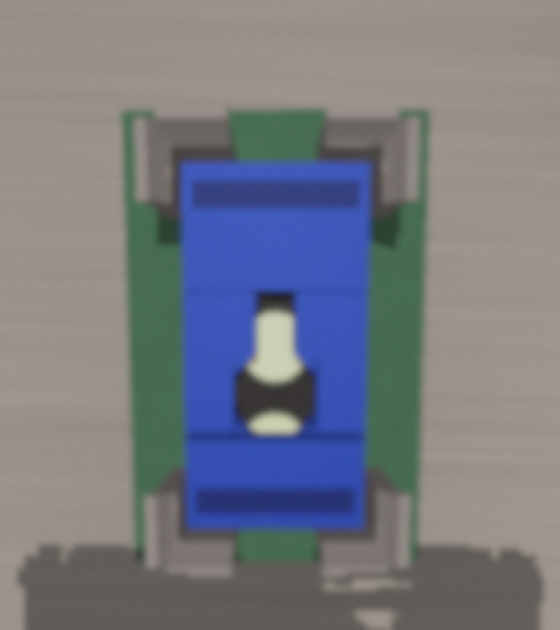

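The second lens is seated squarely. On to the third.

Emit:
{"name": "send_rows", "arguments": {"increments": [[0.818,-0.551,-0.2,-0.01,-0.437,-0.1,1],[0.818,-0.551,-0.2,-0.01,-0.437,-0.1,1],[0.818,-0.551,-0.2,-0.01,-0.437,-0.1,1],[0.818,-0.551,-0.2,-0.01,-0.437,-0.1,1],[0.818,-0.551,-0.2,-0.01,-0.437,-0.1,1]]}}

```text
t: 22.03
ee_pos: [0.4952, 0.0521, 0.2186]
eef_rot: [179.6, -12.3, -1.4]
contact_force: [-1.6, -0.6, -0.3]
width: 0.999
```

Emit:
{"name": "send_rows", "arguments": {"increments": [[0.818,-0.551,-0.534,-0.01,-0.437,-0.102,1],[0.818,-0.551,-0.534,-0.01,-0.437,-0.102,1],[0.818,-0.551,-0.534,-0.01,-0.437,-0.102,1],[0.818,-0.551,-0.534,-0.01,-0.437,-0.102,1],[0.818,-0.551,-0.534,-0.01,-0.437,-0.102,1],[0.818,-0.551,-0.534,-0.01,-0.437,-0.102,1]]}}

```text
t: 22.53
ee_pos: [0.6144, -0.0283, 0.1357]
eef_rot: [-179.9, -24.5, -4.4]
contact_force: [-0.5, 0.3, 0.9]
width: 0.998
```

```bash
python3 - <<'E'
from h import *
from pl import *
upd([0.818, -0.551, -0.2, -0.01, -0.437, -0.1],[0.818, -0.551, -0.534, -0.01, -0.437, -0.102])
o=ctrl.get_obs(); print(o["t"],o["ee_pos"],o["eef_rot"],o["contact_force"],o["width"])
w=Cam("wrist","w16")
m=mid[2]-.0005*yy+.001*u
print(shares(m-.008*n,Rt))
E
```

```text
cmd [ 0.6161 -0.028   0.1425] [179.98 -25.03  -4.23]
22.5333 [ 0.61444107 -0.02830296  0.13566627] [-179.92278291  -24.45338779   -4.38438745] [-0.53323992  0.28443548  0.89177269] 0.9977751180339455
[ 0.191 -0.014 -0.411  0.001  0.001  0.   ]
```

View pics/w16.png

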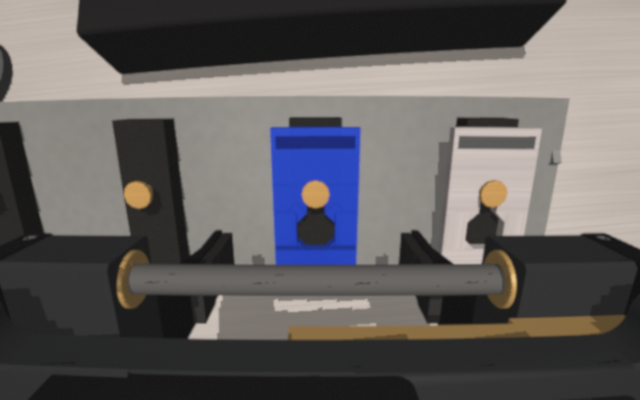

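Emit:
{"name": "send_rows", "arguments": {"increments": [[0,0,0,0,0,0,1],[0.07,-0.005,-0.15,0,0,0,1],[0.13,-0.01,-0.28,0,0,0,1],[0.191,-0.014,-0.411,0,0,0,1],[0.191,-0.014,-0.411,0,0,0,1],[0.191,-0.014,-0.411,0,0,0,1],[0.191,-0.014,-0.411,0,0,0,-1],[0.191,-0.014,-0.411,0,0,0,-1],[0.191,-0.014,-0.411,0,0,0,-1],[0.191,-0.014,-0.411,0,0,0,-1],[0.191,-0.014,-0.411,0,0,0,-1],[0.191,-0.014,-0.411,0,0,0,-1],[0.191,-0.014,-0.411,0,0,0,-1]], "force": 40}}

```text
t: 23.67
ee_pos: [0.6453, -0.0298, 0.0809]
eef_rot: [180.0, -25.1, -4.2]
contact_force: [-3.2, 0.9, 6.0]
width: 0.639
```

Emit:
{"name": "send_rows", "arguments": {"increments": [[-0.002,0,0.005,0,0,0,-1],[0.04,-0.003,0.024,0,0,0,-1],[0.08,-0.006,0.042,0,0,0,-1],[0.12,-0.009,0.062,0,0,0,-1],[0.167,-0.012,0.083,0,0,0,-1],[0.167,-0.012,0.083,0,0,0,-1],[0.167,-0.012,0.083,0,0,0,-1]]}}

```text
t: 24.25
ee_pos: [0.6707, -0.0316, 0.093]
eef_rot: [180.0, -25.1, -4.2]
contact_force: [-0.7, -0.2, -0.5]
width: 0.637
```

```bash
python3 - <<'E'
from h import *
from pl import *
upd([0.191, -0.014, -0.411,0,0,0],[0.167, -0.012, 0.083,0,0,0])
o=ctrl.get_obs(); print(o["t"],o["ee_pos"],o["eef_rot"],o["contact_force"],o["width"])
w=Cam("wrist","w17"); held(w)
E
```

```text
cmd [ 0.6698 -0.0319  0.0933] [179.98 -25.03  -4.23]
24.25 [ 0.67073704 -0.031611    0.09295669] [179.98331124 -25.06893805  -4.22731664] [-0.74720525 -0.24100051 -0.45024487] 0.6368619281341246
far edge x 54.63 slope deg -0.03 mid y 0.39 axis deg 0.13 width 55.93
```

View pics/w17.png

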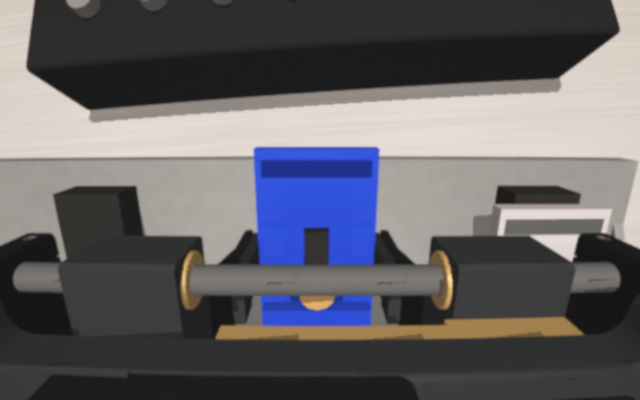

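The stud is in the wide end, same as for plate two. Lift off.

Emit:
{"name": "send_rows", "arguments": {"increments": [[-0.028,0.002,0.06,0,0,0,-1],[-0.056,0.004,0.121,0,0,0,-1],[-0.056,0.004,0.121,0,0,0,-1]]}}

```text
t: 24.55
ee_pos: [0.6621, -0.031, 0.1133]
eef_rot: [180.0, -25.2, -4.2]
contact_force: [0.1, 0.3, 0.0]
width: 0.637
```

Emit:
{"name": "send_rows", "arguments": {"increments": [[-0.14,0.01,0.302,0,0,0,-1],[-0.28,0.02,0.602,0,0,0,-1],[-0.28,0.02,0.602,0,0,0,-1],[-0.28,0.02,0.602,0,0,0,-1]]}}

```text
t: 24.88
ee_pos: [0.6218, -0.0283, 0.2079]
eef_rot: [179.9, -25.6, -4.2]
contact_force: [0.6, -0.1, -0.8]
width: 0.634
```

```bash
python3 - <<'E'
from h import *
from pl import *
upd([-0.056, 0.004, 0.121,0,0,0],[-0.28, 0.02, 0.602,0,0,0])
o=ctrl.get_obs(); print(o["t"],o["ee_pos"],o["contact_force"],o["width"])
w=Cam("wrist"); held(w)
a=shares(nest+[-.0003,0,.11],Rn); print(a,a/2)
E
```

```text
cmd [ 0.6194 -0.0282  0.2017] [179.98 -25.03  -4.23]
24.8833 [ 0.62176033 -0.02830696  0.20787029] [ 0.55213193 -0.12901922 -0.80751729] 0.6343860074118054
far edge x 57.93 slope deg 0.7 mid y 0.53 axis deg 0.1 width 58.01
[-1.258  1.104 -0.558  0.02   0.874  0.202] [-0.629  0.552 -0.279  0.01   0.437  0.101]
```

Emit:
{"name": "send_rows", "arguments": {"increments": [[-0.629,0.552,0.05,0.01,0.437,0.1,-1],[-0.629,0.552,0.05,0.01,0.437,0.1,-1],[-0.629,0.552,0.05,0.01,0.437,0.1,-1],[-0.629,0.552,0.05,0.01,0.437,0.1,-1]]}}

```text
t: 25.27
ee_pos: [0.5212, 0.0585, 0.2063]
eef_rot: [179.8, -12.2, -1.1]
contact_force: [0.0, 0.7, -2.1]
width: 0.636
```

Emit:
{"name": "send_rows", "arguments": {"increments": [[-0.629,0.552,-0.608,0.01,0.437,0.102,-1],[-0.629,0.552,-0.608,0.01,0.437,0.102,-1],[-0.629,0.552,-0.608,0.01,0.437,0.102,-1],[-0.629,0.552,-0.608,0.01,0.437,0.102,-1],[-0.629,0.552,-0.608,0.01,0.437,0.102,-1],[-0.629,0.552,-0.608,0.01,0.437,0.102,-1],[-0.629,0.552,-0.608,0.01,0.437,0.102,-1]]}}

```text
t: 25.85
ee_pos: [0.4315, 0.1375, 0.1173]
eef_rot: [180.0, -0.0, 1.7]
contact_force: [1.4, -0.2, -0.4]
width: 0.632
```

```bash
python3 - <<'E'
from h import *
from pl import *
upd([-0.629, 0.552, 0.05, 0.01, 0.437, 0.1],[-0.629, 0.552, -0.608, 0.01, 0.437, 0.102])
o=ctrl.get_obs(); print(o["t"],o["ee_pos"],o["eef_rot"],o["contact_force"],o["width"])
w=Cam("wrist","w18"); held(w)
E
```

```text
cmd [0.4307 0.1374 0.118 ] [179.99   0.     1.65]
25.85 [0.4314592  0.13751188 0.1173428 ] [ 1.79976199e+02 -2.37595353e-02  1.68071839e+00] [ 1.37723085 -0.17348202 -0.40593374] 0.6321630723557067
far edge x 61.53 slope deg 0.42 mid y 0.41 axis deg 0.32 width 55.78
```

View pics/w18.png

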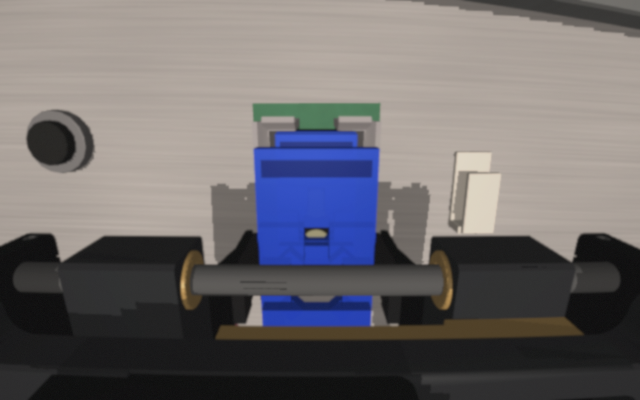

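Emit:
{"name": "send_rows", "arguments": {"increments": [[0,0,-0.15,0,0,0,-1],[0,0,-0.27,0,0,0,-1],[0,0,-0.36,0,0,0,-1],[0,0,-0.38,0,0,0,-1],[0,0,-0.38,0,0,0,-1]]}}

```text
t: 26.32
ee_pos: [0.4314, 0.137, 0.0604]
eef_rot: [180.0, 0.0, 1.6]
contact_force: [0.2, -0.1, -0.4]
width: 0.633
```

Emit:
{"name": "send_rows", "arguments": {"increments": [[0,0,-0.035,0,0,0,-1],[0,0,-0.07,0,0,0,-1],[0,0,-0.07,0,0,0,-1],[0,0,-0.07,0,0,0,-1]]}}

```text
t: 26.65
ee_pos: [0.4312, 0.1376, 0.0503]
eef_rot: [180.0, -0.0, 1.6]
contact_force: [0.4, 0.1, -1.0]
width: 0.637
```

Emit:
{"name": "send_rows", "arguments": {"increments": [[0,0,0,0,0,0,1],[0,0,0,0,0,0,1],[0,0,0,0,0,0,1],[0,0,0,0,0,0,1],[0,0,0,0,0,0,1],[0,0,0.2,0,0,0,1],[0,0,0.45,0,0,0,1],[0,0,0.7,0,0,0,1],[0,0,1,0,0,0,1],[0,0,1,0,0,0,1]]}}

```text
t: 27.48
ee_pos: [0.4355, 0.1384, 0.2085]
eef_rot: [-179.9, -0.8, 1.7]
contact_force: [1.2, -0.5, 1.1]
width: 0.999
```

Emit:
{"name": "send_rows", "arguments": {"increments": [[-0.4,0,0.4,0,0,0,1],[-0.4,0,0.4,0,0,0,1],[-0.4,0,0.4,0,0,0,1],[-0.4,0,0.4,0,0,0,1]]}}

```text
t: 27.82
ee_pos: [0.3717, 0.1381, 0.2625]
eef_rot: [-180.0, -0.3, 1.7]
contact_force: [0.6, -0.3, -1.4]
width: 0.999
```

```bash
python3 - <<'E'
from h import *
from pl import *
upd([0,0,-.38,0,0,0],[0,0,-.07,0,0,0],[0,0,1,0,0,0],[-.4,0,.4,0,0,0])
o=ctrl.get_obs(); print(o["t"],o["ee_pos"],o["eef_rot"],o["contact_force"],o["width"])
w=Cam("wrist"); w.crop(240,20,160,180,3.5,"w19")
s=Cam("side"); s.crop(280,180,100,110,6,"s19")
m=mid[3]-.0005*yy+.001*u
a=shares(m+.06*n,Rt); print(a,a/2); print(shares(m-.008*n,Rt)-a)
E
```

```text
cmd [0.3707 0.1374 0.2605] [179.99   0.     1.65]
27.8167 [0.37171759 0.13806899 0.26246371] [-179.96453134   -0.34589441    1.6905728 ] [ 0.57294693 -0.33496727 -1.36326177] 0.9989056402189517
[ 1.579 -1.867 -0.787 -0.019 -0.873 -0.202] [ 0.7895 -0.9335 -0.3935 -0.0095 -0.4365 -0.101 ]
[ 0.192 -0.014 -0.411  0.     0.     0.   ]
```

View pics/w19.png

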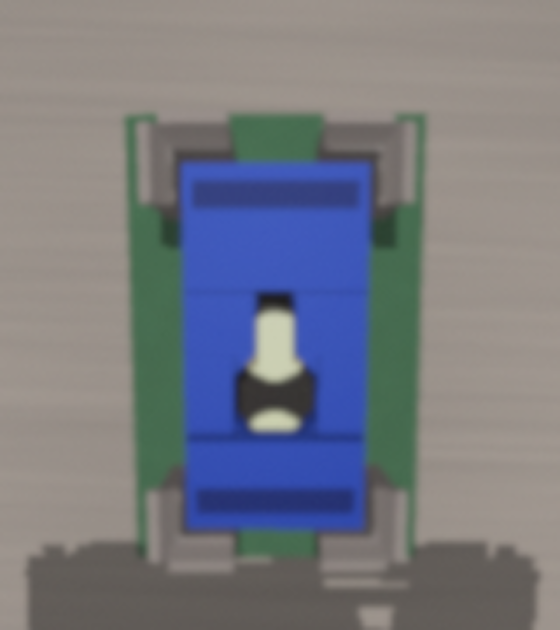

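View pics/s19.png

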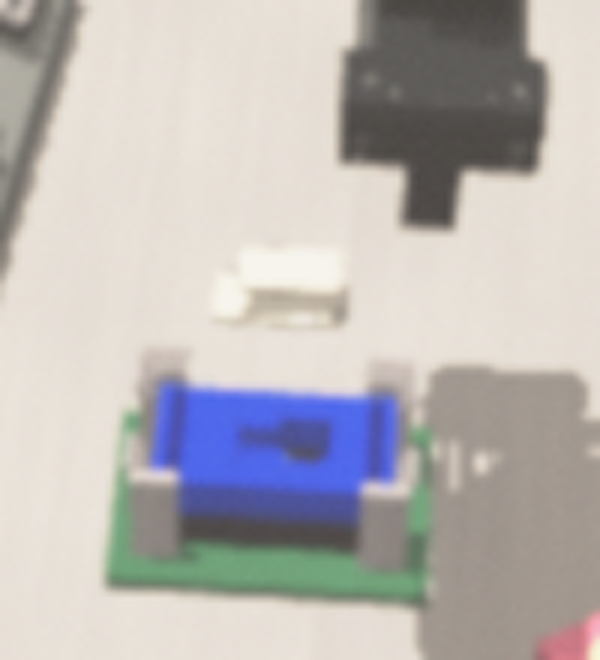

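All three lenses lie flat in the nest. Next is the bezel.

Emit:
{"name": "send_rows", "arguments": {"increments": [[0.79,-0.934,-0.2,-0.01,-0.437,-0.1,1],[0.79,-0.934,-0.2,-0.01,-0.437,-0.1,1],[0.79,-0.934,-0.2,-0.01,-0.437,-0.1,1],[0.79,-0.934,-0.2,-0.01,-0.437,-0.1,1],[0.79,-0.934,-0.2,-0.01,-0.437,-0.1,1],[0.79,-0.934,-0.2,-0.01,-0.437,-0.1,1]]}}

```text
t: 28.42
ee_pos: [0.4902, -0.0057, 0.2269]
eef_rot: [179.6, -12.3, -1.4]
contact_force: [-1.3, 0.6, -0.4]
width: 0.997
```

Emit:
{"name": "send_rows", "arguments": {"increments": [[0.79,-0.934,-0.587,-0.01,-0.437,-0.102,1],[0.79,-0.934,-0.587,-0.01,-0.437,-0.102,1],[0.79,-0.934,-0.587,-0.01,-0.437,-0.102,1],[0.79,-0.934,-0.587,-0.01,-0.437,-0.102,1],[0.79,-0.934,-0.587,-0.01,-0.437,-0.102,1],[0.79,-0.934,-0.587,-0.01,-0.437,-0.102,1],[0.79,-0.934,-0.587,-0.01,-0.437,-0.102,1],[0.79,-0.934,-0.587,-0.01,-0.437,-0.102,1]]}}

```text
t: 29.08
ee_pos: [0.6071, -0.1416, 0.1402]
eef_rot: [-179.9, -24.8, -4.3]
contact_force: [-0.0, 0.5, -0.2]
width: 0.999
```

```bash
python3 - <<'E'
from h import *
from pl import *
upd([0.79, -0.934, -0.2, -0.01, -0.437, -0.1],[0.79, -0.934, -0.587, -0.01, -0.437, -0.102])
o=ctrl.get_obs(); print(o["t"],o["ee_pos"],o["eef_rot"],o["contact_force"],o["width"])
w=Cam("wrist","w20")
m=mid[3]-.0005*yy+.001*u
print(shares(m-.008*n,Rt))
E
```

```text
cmd [ 0.6077 -0.1428  0.1425] [179.97 -25.03  -4.22]
29.0833 [ 0.60708575 -0.14159735  0.14016669] [-179.92182024  -24.84567263   -4.26950124] [-0.02015971  0.48228359 -0.15719882] 0.9992681745497906
[ 0.191 -0.013 -0.411  0.001  0.001  0.   ]
```

View pics/w20.png

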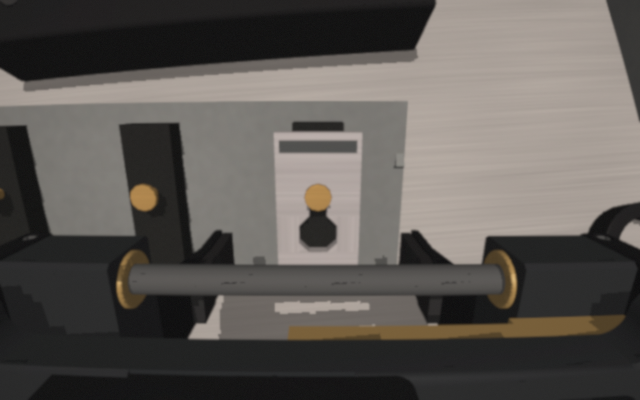

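Emit:
{"name": "send_rows", "arguments": {"increments": [[0,0,0,0,0,0,1],[0.07,-0.005,-0.15,0,0,0,1],[0.13,-0.01,-0.28,0,0,0,1],[0.191,-0.014,-0.411,0,0,0,1],[0.191,-0.014,-0.411,0,0,0,1],[0.191,-0.014,-0.411,0,0,0,1],[0.191,-0.014,-0.411,0,0,0,-1],[0.191,-0.014,-0.411,0,0,0,-1],[0.191,-0.014,-0.411,0,0,0,-1],[0.191,-0.014,-0.411,0,0,0,-1],[0.191,-0.014,-0.411,0,0,0,-1],[0.191,-0.014,-0.411,0,0,0,-1],[0.191,-0.014,-0.411,0,0,0,-1]], "force": 40}}

```text
t: 30.22
ee_pos: [0.6368, -0.1448, 0.0809]
eef_rot: [180.0, -25.1, -4.2]
contact_force: [-3.6, 0.1, 4.9]
width: 0.638
```

Emit:
{"name": "send_rows", "arguments": {"increments": [[-0.002,0,0.005,0,0,0,-1],[0.04,-0.003,0.024,0,0,0,-1],[0.08,-0.006,0.042,0,0,0,-1],[0.12,-0.009,0.062,0,0,0,-1],[0.167,-0.012,0.083,0,0,0,-1],[0.167,-0.012,0.083,0,0,0,-1],[0.167,-0.012,0.083,0,0,0,-1]]}}

```text
t: 30.8
ee_pos: [0.6622, -0.1465, 0.0928]
eef_rot: [180.0, -25.1, -4.2]
contact_force: [-0.4, -0.4, 3.8]
width: 0.638
```

```bash
python3 - <<'E'
from h import *
from pl import *
upd([0.191, -0.014, -0.411,0,0,0],[0.167, -0.012, 0.083,0,0,0])
o=ctrl.get_obs(); print(o["t"],o["ee_pos"],o["eef_rot"],o["contact_force"],o["width"])
w=Cam("wrist","w21")
E
```

```text
cmd [ 0.6614 -0.1468  0.0933] [179.97 -25.03  -4.22]
30.8 [ 0.66217857 -0.14645947  0.09279758] [179.96604174 -25.05566696  -4.2133463 ] [-0.38684902 -0.41373093  3.83496585] 0.6382484029047767
```

View pics/w21.png

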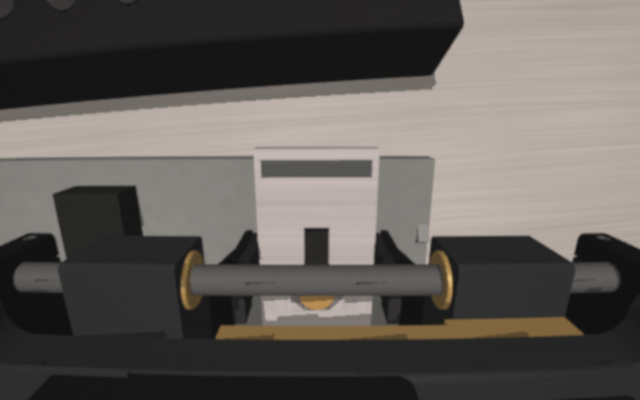

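Emit:
{"name": "send_rows", "arguments": {"increments": [[-0.028,0.002,0.06,0,0,0,-1],[-0.056,0.004,0.121,0,0,0,-1],[-0.056,0.004,0.121,0,0,0,-1]]}}

```text
t: 31.1
ee_pos: [0.6536, -0.1461, 0.1133]
eef_rot: [179.9, -25.2, -4.2]
contact_force: [0.2, 0.3, -0.4]
width: 0.639
```

Emit:
{"name": "send_rows", "arguments": {"increments": [[-0.14,0.01,0.302,0,0,0,-1],[-0.28,0.02,0.602,0,0,0,-1],[-0.28,0.02,0.602,0,0,0,-1],[-0.28,0.02,0.602,0,0,0,-1]]}}

```text
t: 31.43
ee_pos: [0.6131, -0.1441, 0.2079]
eef_rot: [179.8, -25.6, -4.2]
contact_force: [0.7, 0.2, -0.4]
width: 0.637
```

```bash
python3 - <<'E'
from h import *
from pl import *
upd([-0.056, 0.004, 0.121,0,0,0],[-0.28, 0.02, 0.602,0,0,0])
o=ctrl.get_obs(); print(o["t"],o["ee_pos"],o["contact_force"],o["width"])
w=Cam("wrist","w22")
a=shares(nest+[-.0003,0,.11],Rn); print(a,a/2)
E
```

```text
cmd [ 0.611  -0.1432  0.2017] [179.97 -25.03  -4.22]
31.4333 [ 0.61313616 -0.1440658   0.20786621] [ 0.70706614  0.20040051 -0.36522037] 0.6369827189735772
[-1.202  1.87  -0.558  0.021  0.874  0.202] [-0.601   0.935  -0.279   0.0105  0.437   0.101 ]
```

View pics/w22.png

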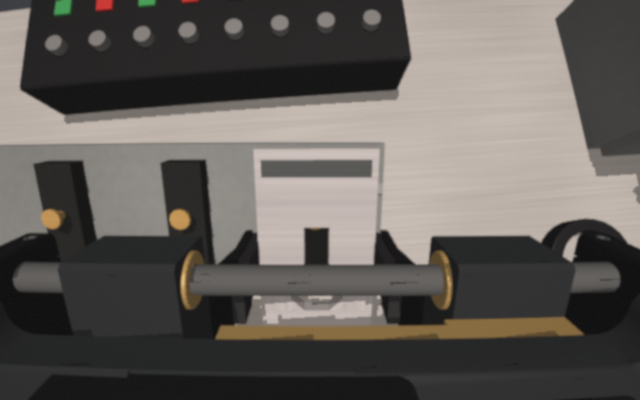

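Emit:
{"name": "send_rows", "arguments": {"increments": [[-0.601,0.935,0.05,0.01,0.437,0.1,-1],[-0.601,0.935,0.05,0.01,0.437,0.1,-1],[-0.601,0.935,0.05,0.01,0.437,0.1,-1],[-0.601,0.935,0.05,0.01,0.437,0.1,-1],[-0.601,0.935,0.05,0.01,0.437,0.1,-1]]}}

```text
t: 31.9
ee_pos: [0.5173, 0.0029, 0.2061]
eef_rot: [179.8, -12.2, -1.0]
contact_force: [-0.0, 0.4, -1.5]
width: 0.635
```

Emit:
{"name": "send_rows", "arguments": {"increments": [[-0.601,0.935,-0.45,0.01,0.437,0.102,-1],[-0.601,0.935,-0.45,0.01,0.437,0.102,-1],[-0.601,0.935,-0.45,0.01,0.437,0.102,-1],[-0.601,0.935,-0.45,0.01,0.437,0.102,-1],[-0.601,0.935,-0.608,0.01,0.437,0.102,-1],[-0.601,0.935,-0.608,0.01,0.437,0.102,-1],[-0.601,0.935,-0.608,0.01,0.437,0.102,-1],[-0.601,0.935,-0.608,0.01,0.437,0.102,-1]]}}

```text
t: 32.57
ee_pos: [0.4317, 0.1373, 0.1179]
eef_rot: [180.0, -0.0, 1.7]
contact_force: [0.2, -0.3, -2.2]
width: 0.636
```

```bash
python3 - <<'E'
from h import *
from pl import *
upd([-0.601, 0.935, 0.05, 0.01, 0.437, 0.1],[-0.601, 0.935, -0.608, 0.01, 0.437, 0.102])
o=ctrl.get_obs(); print(o["t"],o["ee_pos"],o["eef_rot"],o["contact_force"],o["width"])
w=Cam("wrist","w23")
s=Cam("side"); s.crop(280,180,100,110,6,"s23")
E
```

```text
cmd [0.4307 0.1374 0.118 ] [179.98   0.     1.66]
32.5667 [0.43170495 0.13725306 0.11785092] [ 1.79957635e+02 -1.99961567e-02  1.66067194e+00] [ 0.171208   -0.29840186 -2.18031546] 0.6356194509449242
```

View pics/w23.png

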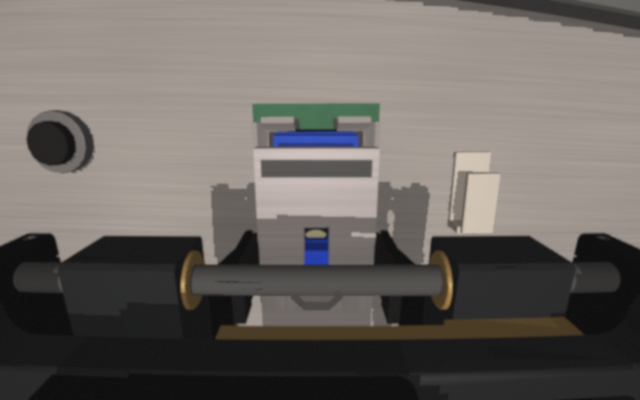

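View pics/s23.png

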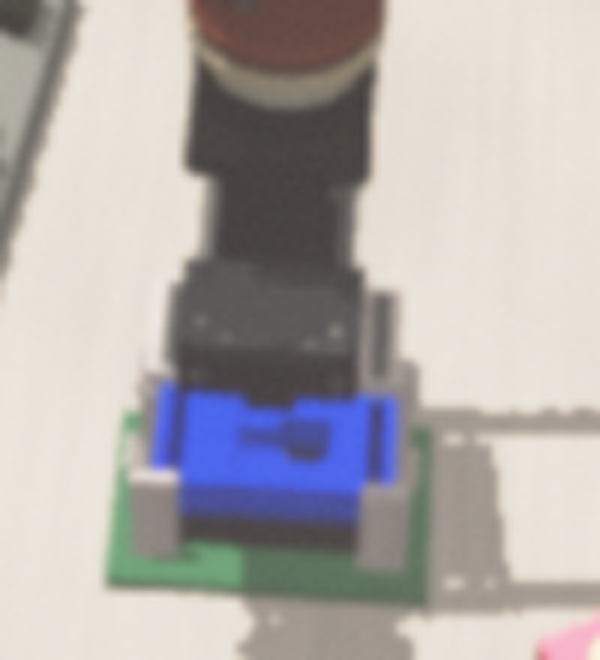

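Emit:
{"name": "send_rows", "arguments": {"increments": [[0,0,-0.12,0,0,0,-1],[0,0,-0.24,0,0,0,-1],[0,0,-0.33,0,0,0,-1],[0,0,-0.33,0,0,0,-1],[0,0,-0.33,0,0,0,-1]]}}

```text
t: 33.08
ee_pos: [0.4318, 0.137, 0.0686]
eef_rot: [180.0, -0.0, 1.6]
contact_force: [-0.3, -0.2, -1.9]
width: 0.637
```

Emit:
{"name": "send_rows", "arguments": {"increments": [[0,0,-0.035,0,0,0,-1],[0,0,-0.073,0,0,0,-1],[0,0,-0.073,0,0,0,-1],[0,0,-0.073,0,0,0,-1]]}}

```text
t: 33.42
ee_pos: [0.4311, 0.1376, 0.0572]
eef_rot: [180.0, -0.0, 1.7]
contact_force: [-0.6, 0.1, -1.6]
width: 0.635
```

Emit:
{"name": "send_rows", "arguments": {"increments": [[0,0,0,0,0,0,1],[0,0,0,0,0,0,1],[0,0,0,0,0,0,1],[0,0,0,0,0,0,1],[0,0,0,0,0,0,1],[0,0,0.2,0,0,0,1],[0,0,0.45,0,0,0,1],[0,0,0.7,0,0,0,1],[0,0,1,0,0,0,1],[0,0,1,0,0,0,1]]}}

```text
t: 34.25
ee_pos: [0.4355, 0.1384, 0.2157]
eef_rot: [-179.9, -0.8, 1.7]
contact_force: [1.4, -0.1, 0.8]
width: 0.995
```

Emit:
{"name": "send_rows", "arguments": {"increments": [[-0.4,0,0.4,0,0,0,1],[-0.4,0,0.4,0,0,0,1],[-0.4,0,0.4,0,0,0,1],[-0.4,0,0.4,0,0,0,1]]}}

```text
t: 34.58
ee_pos: [0.3717, 0.1381, 0.2695]
eef_rot: [-180.0, -0.3, 1.7]
contact_force: [1.0, -0.2, -1.0]
width: 0.998
```

```bash
python3 - <<'E'
from h import *
from pl import *
upd([0,0,-.33,0,0,0],[0,0,-.073,0,0,0],[0,0,1,0,0,0],[-.4,0,.4,0,0,0])
o=ctrl.get_obs(); print(o["t"],o["ee_pos"],o["eef_rot"],o["contact_force"],o["width"])
w=Cam("wrist","w24"); w.crop(240,20,160,180,3.5,"w24c")
s=Cam("side"); s.crop(280,180,100,110,6,"s24")
# button in wrist
for c,u_ in(("wrist",None),):
    print(w.proj([[.472,.352,.018]]))
E
```

```text
cmd [0.3707 0.1374 0.2676] [179.98   0.     1.66]
34.5833 [0.37171069 0.13807378 0.26954358] [-179.97724212   -0.34769206    1.69793113] [ 0.99126436 -0.1640843  -0.98140357] 0.9984819914995886
[[138.27310513  78.31150443]]
```

View pics/w24c.png

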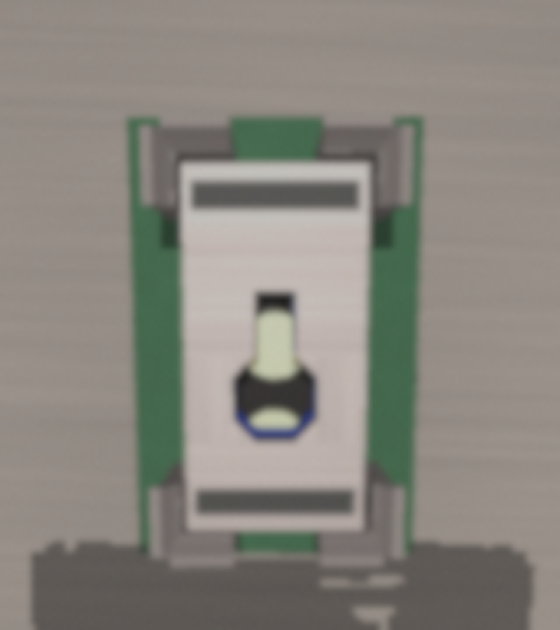

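View pics/s24.png

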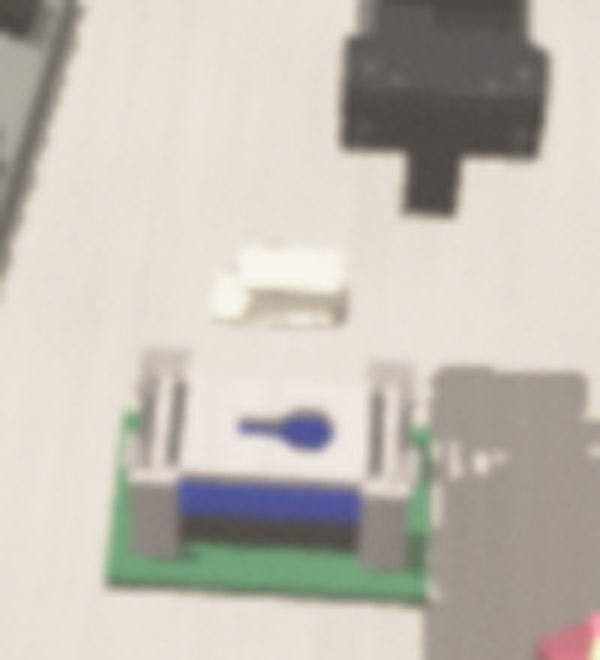

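View pics/w24.png

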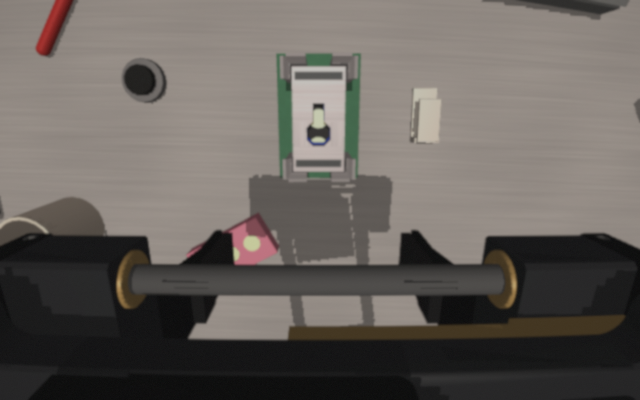

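```bash
python3 - <<'E'
from h import *
from pl import *
w=Cam("wrist"); t=Cam("top"); s=Cam("side")
def dark(c,roi,th):
    x,y,ww,hh=roi; m=c.img[y:y+hh,x:x+ww].max(2)<th
    b=max(blobs(m,10,1e9,(x,y)),key=lambda b:b[1]); return b[0],b[1]
bw=dark(w,(115,50,55,58),60); bs=dark(s,(285,310,35,35),90); bt=dark(t,(205,193,26,26),60); print(bw,bs,bt)
print(tri(w,bw[0],s,bs[0]),tri(t,bt[0],s,bs[0]),tri(w,bw[0],t,bt[0]))
# bezel: dark bars
g=(w.img.max(2)<105)&(w.img.max(2)>0); 
for roi in ((292,68,56,16),(294,155,52,14)):
    x,y,ww,hh=roi; b=[q for q in blobs(w.img[y:y+hh,x:x+ww].max(2)<110,60,1e9,(x,y))]
    for q in b: print(q[0],q[1],w.plane(q[0],.064).round(4))
E
```

```text
(array([137.34221039,  77.57123835]), np.int32(751)) (array([301.29166667, 329.25      ]), np.int32(48)) (array([217.47222222, 205.91666667]), np.int32(72))
(array([0.47197988, 0.35400336, 0.01128763]), np.float64(0.0014811555017996895)) (array([0.47283671, 0.35319288, 0.00989322]), np.float64(4.902312186070026e-06)) (array([0.47171385, 0.35197414, 0.01522288]), np.float64(0.0014840530414807545))
[317.5  73.5] 276 [[0.4753 0.1388 0.064 ]]
[317.5 162. ] 220 [[0.3835 0.136  0.064 ]]
```

Emit:
{"name": "send_rows", "arguments": {"increments": [[0.34,0.72,-0.1,0,0,0,-1],[0.34,0.72,-0.1,0,0,0,-1],[0.34,0.72,-0.1,0,0,0,-1],[0.34,0.72,-0.1,0,0,0,-1]], "force": 30}}

```text
t: 35.17
ee_pos: [0.4228, 0.2495, 0.248]
eef_rot: [180.0, 0.3, 1.8]
contact_force: [-1.3, -1.4, -0.3]
width: 0.779
```

Emit:
{"name": "send_rows", "arguments": {"increments": [[0.335,0.71,-0.3,0,0,0,-1],[0.335,0.71,-0.6,0,0,0,-1],[0.335,0.71,-0.95,0,0,0,-1],[0.335,0.71,-0.95,0,0,0,-1],[0.335,0.71,-0.95,0,0,0,-1],[0.335,0.71,-0.95,0,0,0,-1],[0.335,0.71,-0.95,0,0,0,-1]]}}

```text
t: 35.75
ee_pos: [0.4705, 0.3511, 0.1065]
eef_rot: [179.8, 0.3, 1.7]
contact_force: [-0.2, -0.3, 0.9]
width: 0.251
```

```bash
python3 - <<'E'
from h import *
from pl import *
upd([.34,.72,-.1,0,0,0],[.335,.71,-.95,0,0,0])
o=ctrl.get_obs(); print(o["t"],o["ee_pos"],o["eef_rot"],o["contact_force"],o["width"])
w=Cam("wrist","w25"); s=Cam("side"); s.crop(250,240,100,100,6,"s25")
E
```

```text
cmd [0.472  0.3518 0.1101] [179.98   0.     1.66]
35.75 [0.47054524 0.35108875 0.10645494] [179.78660663   0.34087146   1.68801322] [-0.23440387 -0.31972243  0.8771903 ] 0.2513573776910685
```

View pics/w25.png

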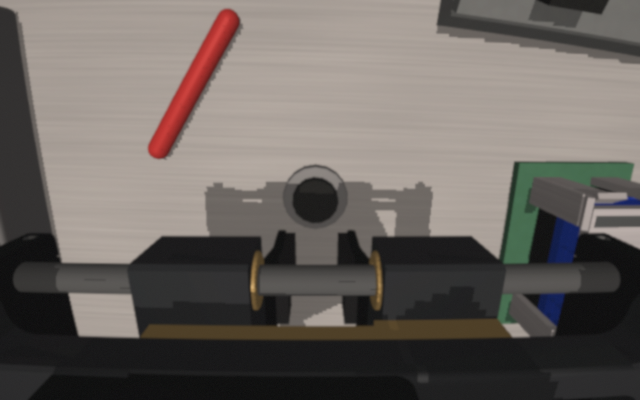

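View pics/s25.png

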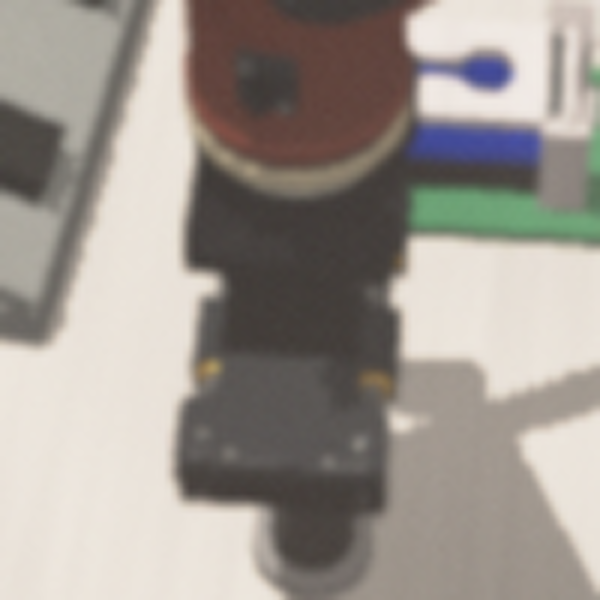

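```bash
python3 - <<'E'
from h import *
w=Cam("wrist")
for z in (.012,.018,.025): print(w.plane([315.5,200.5],z), w.proj([.472,.352,z]))
E
```

```text
[[0.47092486 0.35183741 0.012     ]] [[315.33553177 199.2102592 ]]
[[0.47261741 0.35186897 0.018     ]] [[315.31195644 201.24893383]]
[[0.47459205 0.3519058  0.025     ]] [[315.28312251 203.74269077]]
```

Emit:
{"name": "send_rows", "arguments": {"increments": [[0,0,-0.2,0,0,0,-1],[0,0,-0.4,0,0,0,-1],[0,0,-0.5,0,0,0,-1],[0,0,-0.53,0,0,0,-1],[0,0,-0.53,0,0,0,-1],[0,0,-0.53,0,0,0,-1]]}}

```text
t: 36.4
ee_pos: [0.4738, 0.3527, 0.0325]
eef_rot: [-179.9, -0.2, 1.6]
contact_force: [-0.8, 0.8, -0.6]
width: 0.007
```

Emit:
{"name": "send_rows", "arguments": {"increments": [[0,0,-0.02,0,0,0,-1],[0,0,-0.04,0,0,0,-1],[0,0,-0.055,0,0,0,-1],[0,0,-0.055,0,0,0,-1],[0,0,-0.055,0,0,0,-1]]}}

```text
t: 36.82
ee_pos: [0.4726, 0.3524, 0.0222]
eef_rot: [180.0, -0.0, 1.7]
contact_force: [0.1, -0.1, 0.9]
width: 0.008
```

Emit:
{"name": "send_rows", "arguments": {"increments": [[0,0,-0.015,0,0,0,-1],[0,0,-0.027,0,0,0,-1],[0,0,-0.027,0,0,0,-1],[0,0,-0.027,0,0,0,-1]]}}

```text
t: 37.15
ee_pos: [0.4727, 0.3524, 0.0181]
eef_rot: [-180.0, -0.0, 1.7]
contact_force: [0.2, 1.0, 4.9]
width: 0.003
```

Emit:
{"name": "send_rows", "arguments": {"increments": [[0,0,-0.013,0,0,0,-1],[0,0,-0.013,0,0,0,-1],[0,0,-0.013,0,0,0,-1]]}}

```text
t: 37.4
ee_pos: [0.4728, 0.3525, 0.0164]
eef_rot: [-180.0, -0.1, 1.7]
contact_force: [0.4, 0.7, 6.8]
width: 0.008
```

Emit:
{"name": "send_rows", "arguments": {"increments": [[0,0,-0.013,0,0,0,-1],[0,0,-0.013,0,0,0,-1],[0,0,-0.013,0,0,0,-1]]}}

```text
t: 37.65
ee_pos: [0.4729, 0.3525, 0.0162]
eef_rot: [180.0, -0.0, 1.7]
contact_force: [-5.5, -2.4, 19.3]
width: 0.006
```

Emit:
{"name": "send_rows", "arguments": {"increments": [[0,0,0,0,0,0,-1],[0,0,0,0,0,0,-1],[0,0,0,0,0,0,-1]]}}

```text
t: 37.9
ee_pos: [0.4728, 0.3525, 0.0161]
eef_rot: [180.0, -0.0, 1.7]
contact_force: [-5.0, -3.7, 17.5]
width: 0.007
```

```bash
python3 - <<'E'
from h import *
w=Cam("wrist","w26"); s=Cam("side"); s.crop(270,290,70,60,9,"s26")
E
```

```text
(no output)
```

View pics/w26.png

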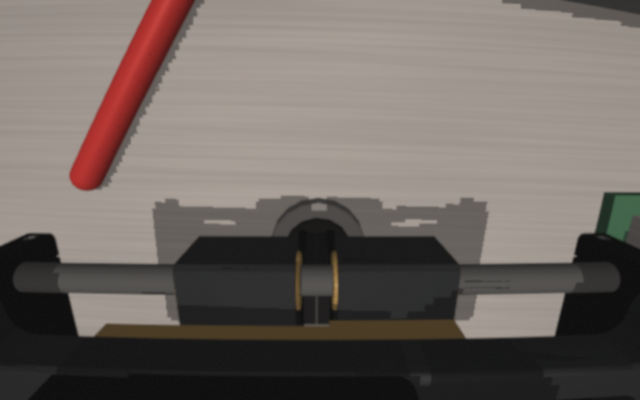

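View pics/s26.png

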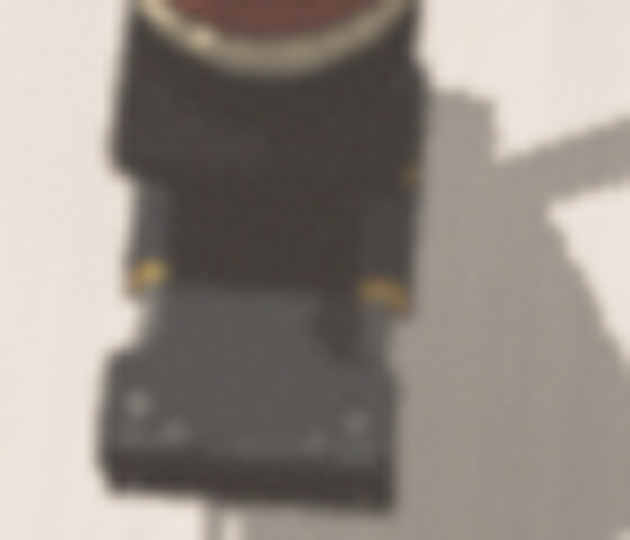

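Emit:
{"name": "send_rows", "arguments": {"increments": [[0,0,0.1,0,0,0,-1],[0,0,0.3,0,0,0,-1],[0,0,0.6,0,0,0,-1],[0,0,1,0,0,0,-1],[0,0,1,0,0,0,-1],[0,0,1,0,0,0,-1]]}}

```text
t: 38.5
ee_pos: [0.4754, 0.3541, 0.1705]
eef_rot: [-179.7, -0.5, 1.7]
contact_force: [0.8, 0.3, 1.0]
width: 0.004
```

Emit:
{"name": "send_rows", "arguments": {"increments": [[-0.6,-0.7,0.8,0,0,0,-1],[-0.6,-0.7,0.8,0,0,0,-1],[-0.6,-0.7,0.8,0,0,0,-1],[-0.6,-0.7,0.8,0,0,0,-1],[-0.6,-0.7,0.8,0,0,0,-1],[-0.6,-0.7,0.8,0,0,0,-1],[-0.6,-0.7,0.8,0,0,0,-1]]}}

```text
t: 39.08
ee_pos: [0.3823, 0.2471, 0.2834]
eef_rot: [-180.0, -0.0, 1.6]
contact_force: [-0.1, -0.0, -0.3]
width: 0.008
```

```bash
python3 - <<'E'
from h import *
o=ctrl.get_obs(); print(o["t"],o["ee_pos"],o["eef_rot"],o["contact_force"],np.abs(o["dq"]).max())
w=Cam("wrist","w27"); s=Cam("side"); s.crop(270,220,100,130,5,"s27")
for roi in ((0,0,640,240),):
    pass
E
```

```text
39.0833 [0.38233437 0.24710287 0.28344279] [-1.79993605e+02 -3.95618136e-02  1.60974071e+00] [-0.07089552 -0.0253027  -0.33929145] 2.8733280589803596
```

View pics/w27.png

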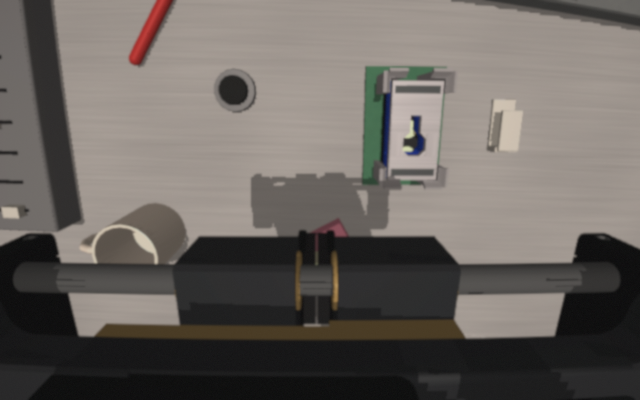

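View pics/s27.png

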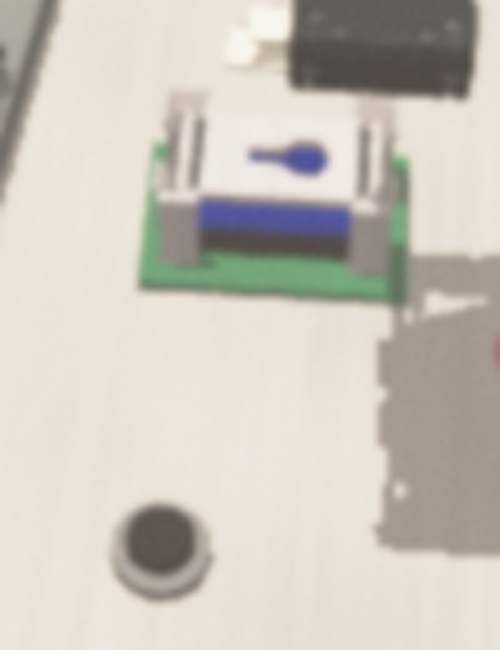

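Emit:
{"name": "send_rows", "arguments": {"increments": [[0,0,0,0,0,0,-1],[0,0,0,0,0,0,-1],[0,0,0,0,0,0,-1],[0,0,0,0,0,0,-1]]}}

```text
t: 39.52
ee_pos: [0.3822, 0.2473, 0.283]
eef_rot: [179.9, 0.1, 1.7]
contact_force: [0.1, 0.5, -0.1]
width: 0.007
```

```bash
python3 - <<'E'
from h import *
a=cv2.imread("pics/top0.png"); t=Cam("top","top_end")
o=ctrl.get_obs(); print(np.abs(o["dq"]).max(),o["contact_force"])
for n,(x,y,w,h) in dict(torch=(400,190,45,55),marker=(175,160,30,45),belt=(180,125,35,42),roll=(433,148,40,40)).items():
    print(n,cv2.absdiff(a[y:y+h,x:x+w],t.img[y:y+h,x:x+w]).mean().round(2))
print(ctrl.close_job())
E
```

```text
0.5324860678389772 [0.46338407 0.10685691 0.02404606]
torch 3.4
marker 3.54
belt 3.45
roll 3.58
the job is handed in; nothing more can be done
None
```

The cue lamp is built in the green nest and the job is handed in, at about 39.5 s of the 210 s allowed. From the bottom up it is the black housing with its lamps up, all three blue lens plates, then the bezel. I then pressed the black button to its stop, with about 18 N at the hard stop, and released it.

**Stack:** The last wrist and side pictures show it complete, flat and square between the guides. By image measurement the housing was within about 0.5 mm of the nest centre, and the bezel within about 2 mm along and under 0.5 mm across. The lens plates I checked only by eye.

**Button:** In the last side picture it stands up again. I had no direct reading of the button joint. I judged the full press from the hard stop and the return from the picture.

**Bystanders:** The torch, marker, intercom box and tape roll look the same in the top view as at the start. I did not compare the headset clip numerically, but the wrist pictures show it beside the nest as before. The pink look-alike was not touched.

**Disagreements:**
- My edge measurement on held plates read wrong over the nest for the second and third lenses, because it picked up the blue plate already lying below. For those I used the picture.
- The wrist camera differed from the top and side views by about 1 mm sideways at times.

I saw no grip slip and no knock to the housing. At hand-in the arm was still, with no significant force on it.

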